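# Empty the tube carousel and sort the tubes by length

## Robot

A 6-joint arm with a two-finger parallel gripper is mounted at the origin on the work surface. World frame = base frame: x ahead of the robot, y to its left, z up, the work surface at z = 0. Lengths are in m, angles in degrees, forces in N, time in s.
With the tool pointing down it reaches from about 0.375 to 0.9 m from the base axis. Payload 3.1 kg.
Tool frame: the origin (TCP) lies at the very end of the fingers, on their centre line; the grasp point (between the pads) lies 19 mm behind it; z points along the fingers, y is the line along which they close (so a half turn about z gives the same grasp; the last joint's range is limited). The gripper opens to 87 mm and grips with 3 to 60 N. Pads are 19 mm wide; open, the fingers measure 117 mm over their backs; the gripper's body (75 mm by 190 mm) begins 51 mm behind the grasp point.
Start: joints at [-86.202, 30.224, 82.088, -0, 67.689, -10.227], TCP at [0.152, -0.606, 0.187] pointing down, gripper open.
Joint ranges: [-176.69, 176.69], [-43.24, 126.21], [12.49, 139.97], [-82, 262], [0, 151.66], [-163.58, 163.58]. Speed limits (degrees/s): [159.86, 159.86, 180, 180, 180, 180].

## Interface

Orientations are given as a 3x3 rotation matrix whose columns are the frame's x, y, z axes.
In Python, from rig import bot gives the robot as it stands.
- The arm moves only by the tool move_arm, never from a script. Its argument "increments" is a list of rows, each an object with "xyz": the shift along the tool's x, y, z in mm, a list of three; "roll": the turn about the tool's z in rad; "grip": the opening in per cent of the stroke, from 0 (shut) to 100 (fully open). A call has 1 to 5 rows; each row shifts and turns the commanded pose from where the row before left it, along the tool's axes as they then stand; what a row does not reach is not made up. A row lasts 1/12 s, in which the tool goes at most 41.7 mm and 7.16 degrees, less where a joint would pass 70% of its speed; a pose out of reach is approached as far as the arm can. A call is refused whole if a number of a shift passes 41.7 or a number of a turn 0.125, either way. A call with a gripper value outside its range is refused whole. The fingers move at their own pace and stop on an object; the grip force is fixed at half the most. Time passes only in rows, so rows that do not move let the fingers close. It gives the time, the measured TCP pose, the force, the opening and the grip force at its end, in the units of the state.
- bot.read_state(): the state, without advancing time (a new reading comes with each control period).
- bot.capture(name): name is "scene" or "top"; returns (picture, depth): 420x560x3 uint8, red, green, blue; 420x560 float32, m along the optical axis (not along the pixel's ray), 0 where there is no reading.
- bot.camera_model(name): a dict with "intrinsics" (3x3 intrinsics, pixels), "D" ([k1, k2, p1, p2, k3] as OpenCV has them; the pictures are not rectified), "rvec" (rotation vector, rad) and "tvec" (3), from world to camera coordinates, as OpenCV has them. Camera axes: x right, y down, z forward; pixel columns grow to the right and rows downward; lengths in m; the calibration is good to about 2 mm. A picture is of the moment at which its call begins. camera_model takes no time and is no camera call.
- bot.hand_in(): hands the job in; it is judged then, once.
Trained networks look in the newest picture that a camera, given by its name, has taken for a name from the list of things; names that differ only in an ending like _2 or _b are one class to them, and where a whole thing is asked for, a point or a joint stands for the part that bears it (a point fixed in the world has none). Each returns a list of dicts, best first, with "conf" (0 to 1); they miss things now and then, are a little off and sometimes report something else, mostly with a low value. They report only what shows in the picture. A call takes as long as a camera call. They do not tell look-alikes from the thing itself.
- bot.spot_in(label, camera): "at" ([x, y, z] in m, in the coordinates of the camera as it stood for that picture, good to about 4 mm: the middle of the surface that is visible of it).
- bot.trace(label, camera): "mask" (420x560 bool, what is visible of it).
The state is a dict: "time_s": time; "joint_positions": joint angles; "qvel": joint speeds; "tau": joint torques, N m; "position": TCP position; "tcp_rot": TCP orientation; "force": force on the tool from outside, world axes, zero at the start; "moment": the same for the moment, N m; "opening": opening from 0.0 (shut) to 1.0 (fully open); "grasp_force": force on a finger pad.
Only numpy, scipy, OpenCV 4.12 (cv2) and the standard library are available. Lean on these libraries where they do the work, as an engineer would, in place of code of your own. Each camera call takes 0.05 s, during which the arm holds its last target. There are 200 camera calls.

## Task

Empty the tube carousel into the sorting rack: turn the wheel to bring each loaded pocket over the drop hole, press the paddle so that the flap tips the tube out down the chute, and lay the tube in the rack, long tubes in the long row and short ones in the short row, each lying fully down in a notch of its own. When no tube is left, the flap must be shut; do not disturb the wash bottle, the beaker or the tip box.

Things in the scene. Friction and masses are not known exactly. Their poses are not given: they have to be found in the camera images.
- carousel: white bench carousel; origin at bench level under the wheel's axis, x from the axis to the discharge side, z up. In its frame (mm): housing x -150..118, y -150..150, its top, the deck that the tubes lie on, at z 100; on it turns a hexagonal wheel, top z 126, its corners 138 from the axis. Drop hole in the deck: x 78..140, y -60..60, floored by the flap
- wheel (a joint): turn of the grey wheel, rad, anticlockwise from above positive, from its unknown start (0); knob gives its true heading. Free both ways, stays where left (0.1 N m friction). Six straight pockets 108 x 24 mm, open below, lie tangentially every 60 degrees, centres 108 mm from the axis; lips over their ends, 80 mm apart, keep the tubes in, which slide round on the deck
- knob (a point): centre of the wheel's black bar knob, 64 mm long, 22 mm wide, 34 mm high, on the wheel's axis above it; its middle is 152 mm and its top 170 mm above the bench; a round boss under it, 52 mm across, is 135 mm high. The point's x runs along the bar, turns with it and points at a pocket's middle: within 3 degrees of carousel x plus a multiple of 60, a pocket is over the drop hole
- flap (a joint): tipping angle, rad, of the flap, the steel floor of the drop hole: 0 shut and level, 0.6 fully tipped. Sprung shut: 2 N on the paddle start it, 5 N hold it down. Hinged along carousel x 78, height 100 mm; it tips down outwards, and a tube in the pocket above rolls off it, under the wheel's rim and down the rails to their stops within a second or so
- paddle (a point): middle of the top of the flap's black thumb paddle (56 mm along carousel x, 34 mm wide), beside the chute: at carousel x 170, y -88, 130 mm above the bench when shut. Pressed straight down 57 mm it tips the flap fully; it springs back when let go
- drop_hole (a point): fixed point at carousel x 108, y 0, height 108.5 mm, where the middle of a pocket lies when it is over the drop hole; axes as the carousel's
- cradle (a point): fixed point, carousel x 228.5, y 0, height 36 mm, where a tube tipped out comes to rest along carousel y, its middle up to 16 mm off this point. Four steel rails (8 mm wide, carousel y -47, -21, 21, 47) slope down to it and end in stops at x 237..242, 45 mm high; cheeks at y -62 and 62, 48 mm high. The 34 mm gap between the inner rails is open for fingers down to 6 mm
- rack: loose blue rack 209 x 146 mm, 0.7 to 1.2 kg; origin at the centre of its underside. Two rows of V notches along its x, at y -46, 0, 46. Floor 6 mm high; cross walls 5 mm thick, 26 mm high at x -102, -13, 102. Notch flanks rise at 45 degrees from the floor to 25 mm; they are 7 mm thick, 34 (short row) or 38 mm (long row) either side of the row's middle: between them fingers have room
- short_row (a point): middle of the short-tube row (walls 84 mm apart): rack x -57.5, y 0, at the height of the axis of a seated tube (14.5 mm); axes as the rack's
- long_row (a point): middle of the long-tube row (walls 110 mm apart): rack x 44.5, y 0, at the height of the axis of a seated tube (14.5 mm); axes as the rack's
- tube_a: white capped plastic sample tube, 100 mm long with its cap, 17 mm in diameter all along; origin on its axis at mid-length, its x along the tube towards the grey cap. Starts lying in a pocket of the carousel's wheel, if present. It rolls, but soon stops on a level surface
- tube_b: white capped plastic sample tube, 75 mm long with its cap, 17 mm in diameter all along; origin on its axis at mid-length, its x along the tube towards the grey cap. Starts lying in a pocket of the carousel's wheel, if present. It rolls, but soon stops on a level surface
- tube_c: white capped plastic sample tube, 100 mm long with its cap, 17 mm in diameter all along; origin on its axis at mid-length, its x along the tube towards the grey cap. Starts lying in a pocket of the carousel's wheel, if present. It rolls, but soon stops on a level surface
- tube_d: white capped plastic sample tube, 75 mm long with its cap, 17 mm in diameter all along; origin on its axis at mid-length, its x along the tube towards the grey cap. Starts lying in a pocket of the carousel's wheel, if present. It rolls, but soon stops on a level surface
- tube_e: white capped plastic sample tube, 100 mm long with its cap, 17 mm in diameter all along; origin on its axis at mid-length, its x along the tube towards the grey cap. Starts lying in a pocket of the carousel's wheel, if present. It rolls, but soon stops on a level surface
- tube_f: white capped plastic sample tube, 75 mm long with its cap, 17 mm in diameter all along; origin on its axis at mid-length, its x along the tube towards the grey cap. Starts lying in a pocket of the carousel's wheel, if present. It rolls, but soon stops on a level surface
- wash_bottle: white wash bottle with blue cap and spout, 76 mm across, 200 mm high, origin at its foot; leave alone
- beaker: empty glass beaker, 70 mm across, 90 mm high, origin at its foot; leave alone
- tip_box: orange pipette-tip box 85 x 125 x 49 mm, origin at its foot; leave alone
There are look-alikes about, which are no part of the job. Leave any green or turquoise look-alike of the tube_c alone. Leave any green look-alike of the tube_e alone.

How it is judged (in metres and radians):
On the way:
1. the flap is tipped down to let a tube out (value of joint flap above 0.35 rad), for 0.1 s.
At the end, for the whole second after the job is handed in: every tube present lies still in a V notch of the row of its length: its middle within 12 mm of the row's middle along the notch, its axis within 6 mm below or 5 mm above the seated height and within 0.12 rad of the notch direction; the flap is shut (under 0.06 rad) (x of tube_a in the frame of long_row between -0.012 and 0.012 m and y of tube_a in the frame of long_row between -0.056 and 0.056 m and z of tube_a in the frame of long_row between -0.006 and 0.005 m and angle between the x axis of each of tube_a, tube_b, tube_c, tube_d, tube_e, tube_f and the x axis of rack, either way round below 0.12 rad and linear speed of each of tube_a, tube_b, tube_c, tube_d, tube_e, tube_f below 0.03 m/s and x of tube_b in the frame of short_row between -0.012 and 0.012 m and y of tube_b in the frame of short_row between -0.056 and 0.056 m and z of tube_b in the frame of short_row between -0.006 and 0.005 m and x of tube_c in the frame of long_row between -0.012 and 0.012 m and y of tube_c in the frame of long_row between -0.056 and 0.056 m and z of tube_c in the frame of long_row between -0.006 and 0.005 m and x of tube_d in the frame of short_row between -0.012 and 0.012 m and y of tube_d in the frame of short_row between -0.056 and 0.056 m and z of tube_d in the frame of short_row between -0.006 and 0.005 m and x of tube_e in the frame of long_row between -0.012 and 0.012 m and y of tube_e in the frame of long_row between -0.056 and 0.056 m and z of tube_e in the frame of long_row between -0.006 and 0.005 m and x of tube_f in the frame of short_row between -0.012 and 0.012 m and y of tube_f in the frame of short_row between -0.056 and 0.056 m and z of tube_f in the frame of short_row between -0.006 and 0.005 m and value of joint flap below 0.06 rad); the robot touches nothing.
It fails at once if a bystander (wash bottle, beaker or tip box) is shoved more than 3 cm or tipped over (distance of any of wash_bottle, beaker, tip_box from where it was at the start of the episode above 0.03 m or angle between any of wash_bottle, beaker, tip_box's own z axis and vertical above 0.5 rad).
Of tube_a, tube_b, tube_c, tube_d, tube_e, tube_f only 3 to 4 are there at a start; the rules pass over those that are not, and their reading is None.
At some moment in a run one of rack may be knocked a few centimetres aside while the robot is not near it.
Once in a run the grip may slacken for a moment while it holds something.
It also fails if it takes over 210 s, if anything falls off the work surface, if the arm or the gripper's body presses on something with over 40 N, if the wrist force passes 120 N, or if a joint passes its speed limit or range.

## Working session

There is one attempt and no reset: what is moved stays moved. The work goes in short steps, Python scripts to look and compute and a tool call to move; the robot and the scene stay as the last step left them, time stands still between calls to the robot, and variables do not carry over. Pictures are saved under pics/ and viewed, at most 14 in all, crops included, and the job is handed in when it is done.

Besides the shell and the picture viewer there is one more tool, called after ">>>" in YAML: its name, and indented under it one key for each argument. move_arm: Moves the arm, as the interface text tells. Its arguments: {"type":"object","properties":{"increments":{"type":"array"}},"required":["increments"]}

```bash
mkdir -p pics; ls; cat > h.py <<'E'
import numpy as np, cv2
from rig import bot
def cam(n):
    m=bot.camera_model(n);R,_=cv2.Rodrigues(np.array(m["rvec"],float));return np.array(m["intrinsics"],float),np.array(m["D"],float),R,np.array(m["tvec"],float).ravel()
def c2w(n,p):
    K,D,R,t=cam(n);return R.T@(np.array(p).ravel()-t)
def proj(n,P):
    m=bot.camera_model(n);K,D,R,t=cam(n);return cv2.projectPoints(np.array(P,float).reshape(-1,1,3),np.array(m["rvec"],float),t,K,D)[0].reshape(-1,2)
def onplane(n,uv,z):
    K,D,R,t=cam(n);u=cv2.undistortPoints(np.array(uv,float).reshape(-1,1,2),K,D).reshape(-1,2)
    d=np.c_[u,np.ones(len(u))]@R; c=-R.T@t
    return c+d*((z-c[2])/d[:,2])[:,None]
def cloud(n,depth):
    K,D,R,t=cam(n);h,w=depth.shape
    g=np.stack(np.meshgrid(np.arange(w),np.arange(h)),-1).reshape(-1,1,2).astype(float)
    u=cv2.undistortPoints(g,K,D).reshape(-1,2)
    return ((np.c_[u,np.ones(len(u))]*depth.reshape(-1,1)-t)@R).reshape(h,w,3)
def save(name,im,s=1):
    im=cv2.resize(im,None,fx=s,fy=s) if s!=1 else im
    cv2.imwrite("pics/"+name,cv2.cvtColor(im,cv2.COLOR_RGB2BGR))
E
python3 - <<'E'
from h import *
a,da=bot.capture("top");b,db=bot.capture("scene")
save("t0.png",a);save("s0.png",b)
for n in("top","scene"):
    K,D,R,t=cam(n);print(n,-R.T@t,R[2])
    for l in["carousel","knob","paddle","rack","tube_a","tube_b","wash_bottle","beaker","tip_box"]:
        print(l,[(round(d["conf"],2),c2w(n,d["at"]).round(3).tolist()) for d in bot.spot_in(l,n)[:6]])
print(bot.read_state())
E
```

```text
pics
top [ 0.48929491 -0.01758532  1.0563765 ] [ 0.04870622  0.03652674 -0.99814503]
carousel [(0.82, [0.592, -0.228, 0.104]), (0.7, [0.465, -0.348, 0.118])]
knob [(0.94, [0.568, -0.314, 0.128])]
paddle [(0.74, [0.571, -0.312, 0.132]), (0.71, [0.627, -0.19, 0.101])]
rack [(0.58, [0.549, 0.159, 0.002])]
tube_a [(0.79, [0.486, -0.248, 0.111]), (0.73, [0.312, -0.222, 0.012]), (0.7, [0.469, -0.353, 0.116]), (0.7, [0.432, -0.085, 0.011]), (0.63, [0.301, -0.358, 0.012]), (0.62, [0.671, -0.283, 0.119])]
tube_b [(0.79, [0.486, -0.248, 0.111]), (0.73, [0.312, -0.222, 0.012]), (0.7, [0.469, -0.353, 0.116]), (0.7, [0.432, -0.085, 0.011]), (0.63, [0.301, -0.358, 0.012]), (0.62, [0.671, -0.283, 0.119])]
wash_bottle [(0.58, [0.544, 0.4, 0.113]), (0.35, [0.545, 0.159, 0.004])]
beaker [(0.98, [0.303, 0.424, 0.051]), (0.51, [0.544, 0.398, 0.113]), (0.15, [0.775, -0.03, 0.044])]
tip_box [(0.95, [0.774, -0.03, 0.045]), (0.32, [0.488, -0.246, 0.113])]
scene [ 1.15611163 -0.59527404  1.11971691] [-0.45828909  0.45333628 -0.76449808]
carousel [(0.91, [0.662, -0.371, 0.104])]
knob [(0.63, [0.581, -0.325, 0
[... 697 characters left out ...]
347821e-04,
        6.76900054e+01, -1.02266177e+01]), 'qvel': array([-0.03640303,  0.05559991, -0.04096946, -0.06024296, -0.05866275,
       -0.12915605]), 'tau': array([-4.71398344e-04, -4.40024614e+01, -1.76989031e+01,  6.33933395e-02,
        5.04843774e-02, -1.45809594e-05]), 'position': array([ 0.15151018, -0.60634168,  0.18696273]), 'tcp_rot': array([[ 9.70182652e-01,  2.42374961e-01, -1.43620560e-05],
       [ 2.42374961e-01, -9.70182652e-01, -1.31171001e-05],
       [-1.71130742e-05,  9.24498020e-06, -1.00000000e+00]]), 'force': array([-0.56743381, -0.28601853,  0.67882222]), 'moment': array([ 0.04155353,  0.0405588 , -0.03937179]), 'grasp_force': 0.0, 'opening': 1.0011215666119266}
```

View pics/t0.png

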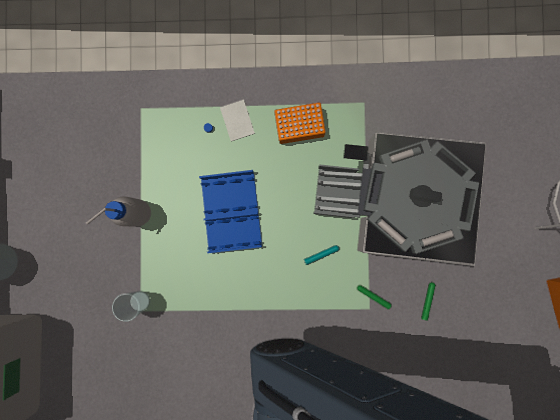

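View pics/s0.png

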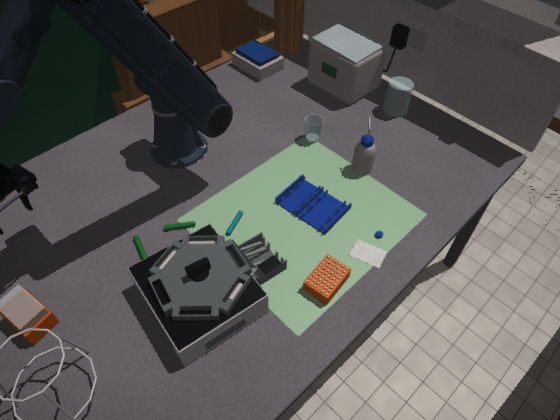

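The top view shows white tubes in pockets at (405,153), (390,233) and (437,240). The green and turquoise tubes at (322,255), (374,297) and (429,300) are look-alikes. The chute is at (340,190), the paddle at (355,152) and the rack at (232,212).

```bash
cat > fit.py <<'E'
from h import *
from scipy.optimize import minimize
def carousel(P):
    z=P[...,2];X=P[...,:2]
    m=(X[...,1]<0.05)&(X[...,1]>-.55)&(X[...,0]>.3)&(X[...,0]<.85)
    w=m&(abs(z-.126)<.006)
    h=m&(z>.085)&(z<.112)
    return X[w],X[h]
def rack_pose(im,P):
    hsv=cv2.cvtColor(im,cv2.COLOR_RGB2HSV)
    b=((hsv[...,0]>105)&(hsv[...,0]<128)&(hsv[...,1]>140)).astype(np.uint8)
    n,l,s,c=cv2.connectedComponentsWithStats(cv2.morphologyEx(b,cv2.MORPH_CLOSE,np.ones((9,9))))
    k=1+np.argmax(s[1:,4]);mm=(l==k)&(b>0)
    return mm
E
python3 - <<'E'
from fit import *
a,d=bot.capture("top");P=cloud("top",d)
w,h=carousel(P)
def rect(x):
    r=cv2.minAreaRect((x*1000).astype(np.float32));return r
print("housing",rect(h),len(h));print("wheel",len(w),cv2.minEnclosingCircle((w*1000).astype(np.float32)),w.mean(0))
np.savez("f.npz",a=a,P=P)
mm=rack_pose(a,P);r=P[mm];print("rack",rect(r[:,:2]),np.percentile(r[:,2],[5,50,95]), np.argwhere(mm).min(0),np.argwhere(mm).max(0))
for l in("knob","paddle","tip_box"):
    for t in bot.trace(l,"top")[:2]:
        q=P[t["mask"]];print(l,t["conf"],np.median(q,0),rect(q[:,:2]),t["mask"].sum())
save("c1.png",a[120:320,300:500],4);save("c2.png",a[155:265,185:275],6)
E
```

```text
housing ((567.806396484375, -321.34735107421875), (292.1745300292969, 302.18182373046875), 83.08084869384766) 5990
wheel 7162 ((590.3656616210938, -281.47894287109375), 177.32122802734375) [ 0.57300159 -0.31132962]
rack ((551.053466796875, 109.28794860839844), (207.99972534179688, 240.4403533935547), 5.6162800788879395) [0.0024993  0.00610987 0.02495737] [170 200] [252 261]
knob 0.71 [ 0.56707924 -0.31604844  0.12556558] ((583.83203125, -248.0369873046875), (417.74835205078125, 271.4171447753906), 79.29232788085938) 8124
paddle 0.73 [ 0.62275223 -0.18847823  0.10121766] ((575.2755737304688, -146.06845092773438), (134.6978759765625, 278.314208984375), 59.61631393432617) 1056
paddle 0.23 [ 0.59247246 -0.22606486  0.099743  ] ((587.2685546875, -275.469482421875), (480.0450134277344, 335.3350830078125), 81.26847076416016) 8475
tip_box 0.74 [ 0.59129198 -0.22564527  0.09971311] ((588.516357421875, -273.8682556152344), (483.9525451660156, 333.88861083984375), 82.86585998535156) 8372
tip_box 0.55 [ 0.77436655 -0.03229248  0.04516276] ((667.356201171875, -51.15061950683594), (342.046630859375, 132.67433166503906), 8.616055488586426) 1670
```

```bash
python3 -c "
import cv2;i=cv2.imread('pics/c1.png')[0:600];cv2.imwrite('pics/c1.png',i)
i=cv2.imread('pics/c2.png');print(i.shape);cv2.imwrite('pics/c2.png',cv2.resize(i,(490,599)))"
```

```text
(660, 540, 3)
```

View pics/c1.png

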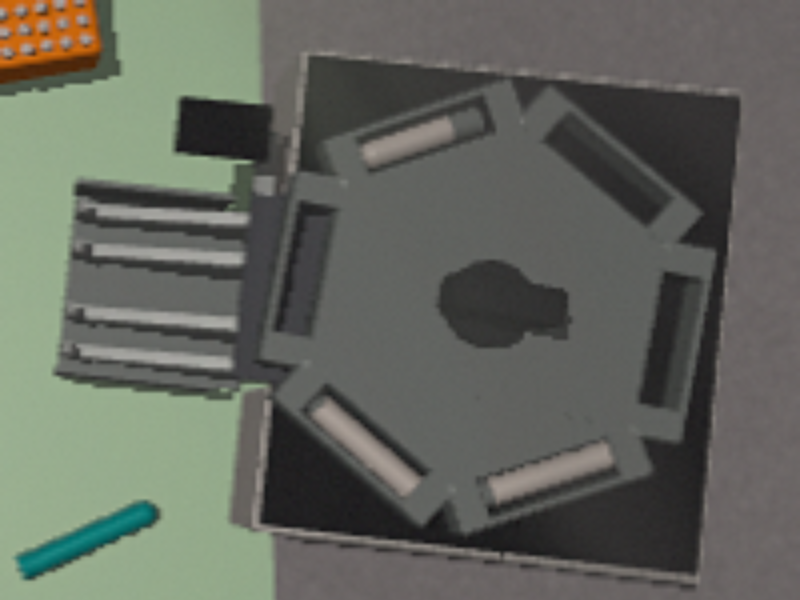

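View pics/c2.png

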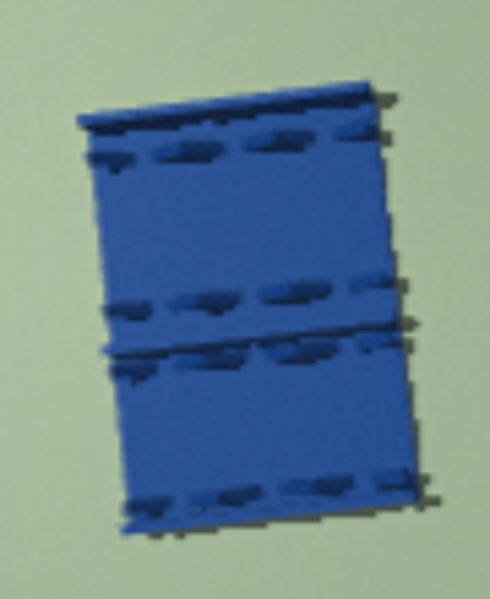

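```bash
cat > rk.py <<'E'
from h import *
from scipy.optimize import least_squares
def rigid(A,B):
    f=lambda p:(np.c_[np.cos(p[2])*A[:,0]-np.sin(p[2])*A[:,1]+p[0],np.sin(p[2])*A[:,0]+np.cos(p[2])*A[:,1]+p[1]]-B).ravel()
    best=None
    for t in np.arange(0,6.28,.7):
        r=least_squares(f,[*B.mean(0),t])
        if best is None or r.cost<best.cost:best=r
    return best.x,best.fun.reshape(-1,2)*1000
E
python3 - <<'E'
from rk import *
o=np.array([300,120.])
C=lambda L:np.array(L)/4.-.375+o
c=onplane("top",C([(740,95),(697,585),(305,55),(255,527)]),.1)[:,:2]
p,r=rigid(np.array([(-.15,-.15),(-.15,.15),(.118,-.15),(.118,.15)]),c);print("housing",p[:2],np.degrees(p[2]),r.round(1))
# rails ends: stops
w=onplane("top",C([(306,270),(425,135),(615,167),(670,340),(548,475),(365,447)]),.126)[:,:2]
k=np.arange(6)*np.pi/3
q,r=rigid(.108*np.c_[np.cos(k),-np.sin(k)],w);q2,r2=rigid(.108*np.c_[np.cos(k),np.sin(k)],w)
for a,b in((q,r),(q2,r2)):print("wheel",a[:2],np.degrees(a[2])%60,b.round(1).tolist())
pd=onplane("top",C([(223,127)]),.13)[0];print("paddle",pd)
cy,sy=np.cos(p[2]),np.sin(p[2]);print("paddle pred",p[0]+cy*.17+sy*.088,p[1]+sy*.17-cy*.088)
s=490/540*6;R=lambda L:np.array(L)/s-.4+np.array([185,155.])
rr=onplane("top",R([(79,119),(370,85),(105,350),(404,323),(125,527),(417,497)]),.026)[:,:2]
A=np.array([(.102,.073),(.102,-.073),(-.013,.073),(-.013,-.073),(-.102,.073),(-.102,-.073)])
p,r=rigid(A,rr);print("rack",p[:2],np.degrees(p[2]),r.round(1).tolist())
E
```

```text
housing [ 0.56768934 -0.31582006] 442.6324314638484 [[ 1.2 -4. ]
 [-0.9 -1.8]
 [ 3.6  2.4]
 [-3.9  3.4]]
wheel [ 0.56880876 -0.3178966 ] 17.649114640606683 [[-0.0, 0.0], [0.3, -0.6], [-0.8, 3.7], [-0.6, -1.1], [-2.1, -1.0], [3.2, -1.0]]
wheel [ 0.56880876 -0.3178966 ] 2.7460566734818883 [[-131.0, -110.7], [-152.0, -129.4], [-22.2, -14.4], [130.4, 109.6], [150.3, 127.8], [24.6, 17.1]]
paddle [ 0.67836876 -0.16457727  0.13      ]
paddle pred 0.6767626248164613 -0.15850821120817282
rack [0.54591154 0.15541931] 5.567894881196107 [[-0.4, -1.1], [-0.4, -1.7], [-0.2, 0.1], [3.1, 2.5], [-1.8, 0.9], [-0.3, -0.7]]
```

>>> move_arm:
  increments:
    - {"xyz":[36.5,-13.8,0],"roll":0,"grip":100}
    - {"xyz":[36.5,-13.8,0],"roll":0,"grip":100}
    - {"xyz":[36.5,-13.8,0],"roll":0,"grip":100}
    - {"xyz":[36.5,-13.8,0],"roll":0,"grip":100}
    - {"xyz":[36.5,-13.8,0],"roll":0,"grip":100}

```text
time_s: 1.62
position: [0.313, -0.4941, 0.187]
tcp_rot: [[0.97, 0.242, 0.0], [0.242, -0.97, -0.0], [0.0, 0.0, -1.0]]
force: [0.7, 0.0, -0.4]
opening: 0.999
grasp_force: 0.0
```

>>> move_arm:
  increments:
    - {"xyz":[36.5,-13.8,0],"roll":0,"grip":100}
    - {"xyz":[36.5,-13.8,0],"roll":0,"grip":100}
    - {"xyz":[36.5,-13.8,0],"roll":0,"grip":100}
    - {"xyz":[36.5,-13.8,0],"roll":0,"grip":100}
    - {"xyz":[36.5,-13.8,0],"roll":0,"grip":100}

```text
time_s: 2.03
position: [0.4736, -0.3827, 0.1871]
tcp_rot: [[0.97, 0.242, 0.0], [0.242, -0.97, -0.0], [0.0, 0.0, -1.0]]
force: [0.1, 0.2, 0.2]
opening: 1.0
grasp_force: 0.0
```

>>> move_arm:
  increments:
    - {"xyz":[36.5,-13.8,0],"roll":0,"grip":100}
    - {"xyz":[36.5,-13.8,0],"roll":0,"grip":100}
    - {"xyz":[36.5,-13.8,0],"roll":0,"grip":100}
    - {"xyz":[0,0,0],"roll":-0.1235,"grip":100}
    - {"xyz":[0,0,0],"roll":-0.1235,"grip":100}

```text
time_s: 2.45
position: [0.5705, -0.3151, 0.1868]
tcp_rot: [[0.877, 0.481, 0.0], [0.481, -0.877, -0.0], [0.0, 0.0, -1.0]]
force: [0.0, 0.5, -0.6]
opening: 1.004
grasp_force: 0.0
```

>>> move_arm:
  increments:
    - {"xyz":[0,0,0],"roll":-0.1235,"grip":100}
    - {"xyz":[0,0,0],"roll":-0.1235,"grip":100}
    - {"xyz":[0,0,0],"roll":-0.1235,"grip":100}
    - {"xyz":[0,0,0],"roll":-0.1235,"grip":100}
    - {"xyz":[0,0,0],"roll":-0.1235,"grip":100}

```text
time_s: 2.87
position: [0.5684, -0.3172, 0.1869]
tcp_rot: [[0.44, 0.898, -0.0], [0.898, -0.44, 0.0], [0.0, -0.0, -1.0]]
force: [-0.1, 0.8, 0.3]
opening: 0.998
grasp_force: 0.0
```

>>> move_arm:
  increments:
    - {"xyz":[0,0,0],"roll":-0.1235,"grip":100}
    - {"xyz":[0,0,0],"roll":-0.1235,"grip":100}
    - {"xyz":[0,0,0],"roll":0,"grip":100}
    - {"xyz":[0,0,0],"roll":0,"grip":100}

```text
time_s: 3.2
position: [0.5684, -0.3173, 0.1869]
tcp_rot: [[0.216, 0.976, -0.0], [0.976, -0.216, 0.0], [0.0, -0.0, -1.0]]
force: [0.2, -0.7, 0.2]
opening: 0.998
grasp_force: 0.0
```

>>> move_arm:
  increments:
    - {"xyz":[0,0,22],"roll":0,"grip":100}
    - {"xyz":[0,0,22],"roll":0,"grip":100}
    - {"xyz":[0,0,0],"roll":0,"grip":0}
    - {"xyz":[0,0,0],"roll":0,"grip":0}
    - {"xyz":[0,0,0],"roll":0,"grip":0}

```text
time_s: 3.62
position: [0.5689, -0.3177, 0.1438]
tcp_rot: [[0.214, 0.977, 0.001], [0.977, -0.214, -0.001], [-0.001, 0.001, -1.0]]
force: [0.1, -0.5, -0.2]
opening: 0.858
grasp_force: 0.0
```

>>> move_arm:
  increments:
    - {"xyz":[0,0,0],"roll":0,"grip":0}
    - {"xyz":[0,0,0],"roll":0,"grip":0}
    - {"xyz":[0,0,0],"roll":0,"grip":0}
    - {"xyz":[0,0,0],"roll":0,"grip":0}
    - {"xyz":[0,0,0],"roll":0,"grip":0}

```text
time_s: 4.03
position: [0.5686, -0.3174, 0.1435]
tcp_rot: [[0.213, 0.977, 0.001], [0.977, -0.213, -0.001], [-0.0, 0.001, -1.0]]
force: [-0.9, -0.2, -0.2]
opening: 0.475
grasp_force: 0.0
```

>>> move_arm:
  increments:
    - {"xyz":[0,0,0],"roll":0,"grip":0}
    - {"xyz":[0,0,0],"roll":0,"grip":0}
    - {"xyz":[0,0,0],"roll":0,"grip":0}
    - {"xyz":[0,0,0],"roll":0,"grip":0}
    - {"xyz":[0,0,0],"roll":0,"grip":0}

```text
time_s: 4.45
position: [0.5684, -0.3173, 0.1429]
tcp_rot: [[0.213, 0.977, -0.0], [0.977, -0.213, 0.0], [0.0, -0.0, -1.0]]
force: [-0.0, -0.0, -0.3]
opening: 0.095
grasp_force: 0.0
```

>>> move_arm:
  increments:
    - {"xyz":[0,0,0],"roll":-0.1135,"grip":0}
    - {"xyz":[0,0,0],"roll":-0.1135,"grip":0}
    - {"xyz":[0,0,0],"roll":-0.1135,"grip":0}
    - {"xyz":[0,0,0],"roll":-0.1135,"grip":0}
    - {"xyz":[0,0,0],"roll":-0.1135,"grip":0}

```text
time_s: 4.87
position: [0.5683, -0.3173, 0.1429]
tcp_rot: [[-0.351, 0.936, -0.0], [0.936, 0.351, 0.0], [0.0, -0.0, -1.0]]
force: [-0.5, 0.3, 0.1]
opening: 0.004
grasp_force: 0.0
```

>>> move_arm:
  increments:
    - {"xyz":[0,0,0],"roll":-0.1135,"grip":0}
    - {"xyz":[0,0,0],"roll":-0.1135,"grip":0}
    - {"xyz":[0,0,0],"roll":-0.1135,"grip":0}
    - {"xyz":[0,0,0],"roll":-0.1135,"grip":0}
    - {"xyz":[0,0,0],"roll":-0.1135,"grip":0}

```text
time_s: 5.28
position: [0.5684, -0.3173, 0.1429]
tcp_rot: [[-0.799, 0.601, -0.0], [0.601, 0.799, 0.0], [0.0, 0.0, -1.0]]
force: [-0.5, 0.1, -0.1]
opening: 0.003
grasp_force: 0.0
```

>>> move_arm:
  increments:
    - {"xyz":[0,0,0],"roll":0,"grip":0}
    - {"xyz":[0,0,0],"roll":0,"grip":0}

```text
time_s: 5.45
position: [0.5684, -0.3173, 0.1429]
tcp_rot: [[-0.794, 0.608, -0.0], [0.608, 0.794, 0.0], [0.0, 0.0, -1.0]]
force: [0.1, -0.4, 1.5]
opening: 0.007
grasp_force: 0.0
```

```bash
python3 - <<'E'
from h import *
a,d=bot.capture("scene");b,e=bot.capture("top")
P=cloud("scene",d)
x=np.load("f.npz")["P"];r=x[165:210,400:450]
m=(r[...,2]>.14);print(m.sum(), r[m].round(3)[::6].tolist())
save("k.png",np.hstack([a[220:320,140:260],b[150:250,390:490]]),3.6)
E
```

```text
345 [[0.489, -0.018, 1.056], [0.583, -0.288, 0.169], [0.583, -0.301, 0.169], [0.581, -0.29, 0.171], [0.581, -0.303, 0.169], [0.58, -0.287, 0.157], [0.579, -0.296, 0.171], [0.578, -0.31, 0.169], [0.579, -0.325, 0.165], [0.576, -0.287, 0.172], [0.576, -0.301, 0.171], [0.576, -0.314, 0.17], [0.576, -0.328, 0.168], [0.575, -0.286, 0.16], [0.574, -0.297, 0.167], [0.574, -0.31, 0.169], [0.573, -0.322, 0.172], [0.573, -0.336, 0.169], [0.574, -0.285, 0.155], [0.572, -0.293, 0.173], [0.572, -0.308, 0.168], [0.571, -0.321, 0.169], [0.571, -0.335, 0.167], [0.571, -0.348, 0.168], [0.57, -0.287, 0.17], [0.57, -0.301, 0.168], [0.569, -0.313, 0.172], [0.569, -0.327, 0.169], [0.569, -0.34, 0.171], [0.568, -0.285, 0.164], [0.567, -0.297, 0.169], [0.567, -0.31, 0.169], [0.567, -0.323, 0.17], [0.566, -0.336, 0.171], [0.568, -0.286, 0.142], [0.565, -0.292, 0.168], [0.565, -0.306, 0.167], [0.565, -0.318, 0.169], [0.564, -0.331, 0.171], [0.564, -0.346, 0.167], [0.564, -0.292, 0.153], [0.563, -0.3, 0.171], [0.562, -0.313, 0.171], [0.562, -0.327, 0.169], [0.562, -0.341, 0.169], [0.562, -0.301, 0.155], [0.56, -0.31, 0.169], [0.56, -0.322, 0.172], [0.56, -0.336, 0.169], [0.489, -0.018, 1.056], [0.559, -0.314, 0.161], [0.558, -0.325, 0.169], [0.557, -0.338, 0.17], [0.557, -0.321, 0.149], [0.556, -0.329, 0.164], [0.555, -0.34, 0.169], [0.555, -0.332, 0.149], [0.553, -0.339, 0.166]]
```

View pics/k.png

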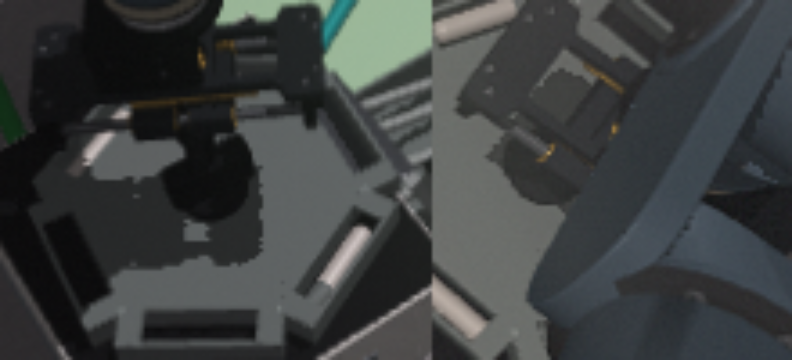

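```bash
python3 - <<'E'
from h import *
a,d=bot.capture("scene")
print(proj("scene",[(.568,-.317,.143),(.568,-.317,.17),(.568,-.317,.213)])) 
s=bot.read_state();print(s["position"],s["opening"],s["grasp_force"])
P=cloud("scene",d);q=P[255:300,165:225];m=(q[...,2]>.14)&(q[...,2]<.2);print(m.sum(),q[m].round(3)[::12].tolist())
save("k2.png",a[230:320,140:260],6.6)
E
```

```text
[[198.26694378 268.84876508]
 [196.81736107 263.2083105 ]
 [194.39938117 253.77731056]]
[ 0.56837868 -0.31726578  0.14291706] 0.008772121120634907 0.0
324 [[0.565, -0.292, 0.169], [0.569, -0.298, 0.171], [0.573, -0.297, 0.17], [0.57, -0.305, 0.17], [0.574, -0.327, 0.192], [0.58, -0.297, 0.168], [0.571, -0.312, 0.169], [0.556, -0.33, 0.167], [0.581, -0.307, 0.171], [0.571, -0.333, 0.182], [0.585, -0.307, 0.17], [0.565, -0.333, 0.17], [0.582, -0.309, 0.163], [0.566, -0.337, 0.172], [0.581, -0.312, 0.161], [0.564, -0.342, 0.171], [0.579, -0.317, 0.16], [0.565, -0.346, 0.17], [0.578, -0.32, 0.157], [0.567, -0.345, 0.167], [0.579, -0.318, 0.152], [0.574, -0.341, 0.166], [0.564, -0.35, 0.159], [0.579, -0.325, 0.15], [0.575, -0.335, 0.151], [0.575, -0.338, 0.149], [0.571, -0.351, 0.149]]
```

View pics/k2.png

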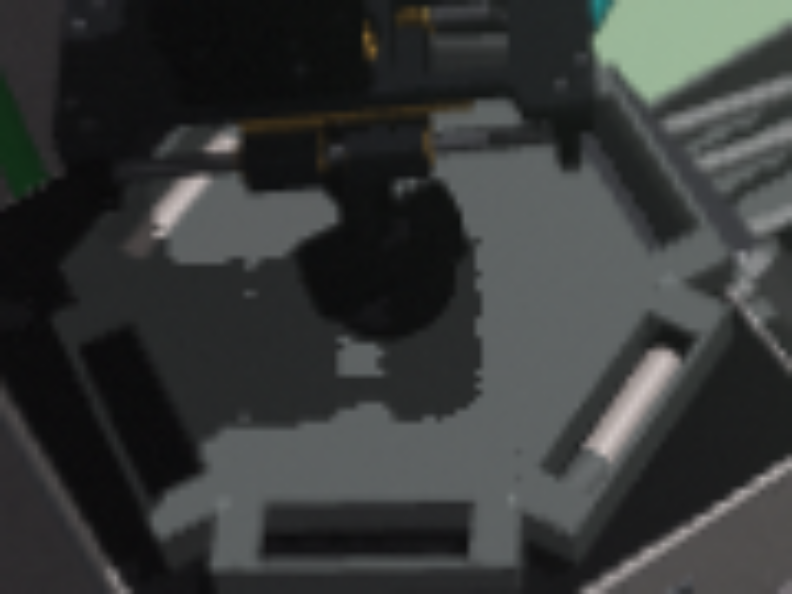

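>>> move_arm:
  increments:
    - {"xyz":[0,0,-40],"roll":0,"grip":0}
    - {"xyz":[0,0,-40],"roll":0,"grip":0}
    - {"xyz":[0,0,0],"roll":0,"grip":0}

```text
time_s: 5.85
position: [0.5728, -0.3207, 0.2316]
tcp_rot: [[-0.795, 0.606, 0.013], [0.606, 0.795, -0.01], [-0.016, -0.0, -1.0]]
force: [0.3, -0.9, 1.6]
opening: 0.004
grasp_force: 0.0
```

```bash
python3 - <<'E'
from h import *
x=np.load("f.npz")["P"]
def ana(P,box,t):
    r=P[box];m=(r[...,2]>.163)&(r[...,2]<.176)&(abs(r[...,0]-.568)<.06)&(abs(r[...,1]+.317)<.06);q=r[m][:,:2]
    v=np.linalg.svd(q-q.mean(0))[2][0];print(t,m.sum(),q.mean(0),np.degrees(np.arctan2(v[1],v[0]))%180,cv2.minAreaRect((q*1000).astype(np.float32)))
ana(x,np.s_[:,:],"top0")
a,d=bot.capture("scene");ana(cloud("scene",d),np.s_[:,:],"scene")
save("k3.png",a[200:320,130:270],5)
E
```

```text
top0 278 [ 0.56873305 -0.31596279] 77.35997273483424 ((569.0509033203125, -316.9537048339844), (62.965492248535156, 21.983505249023438), 77.47444915771484)
scene 197 [ 0.57078594 -0.32021894] 77.01083599119522 ((568.4801635742188, -319.0751953125), (64.53673553466797, 24.91602325439453), 78.02438354492188)
```

View pics/k3.png

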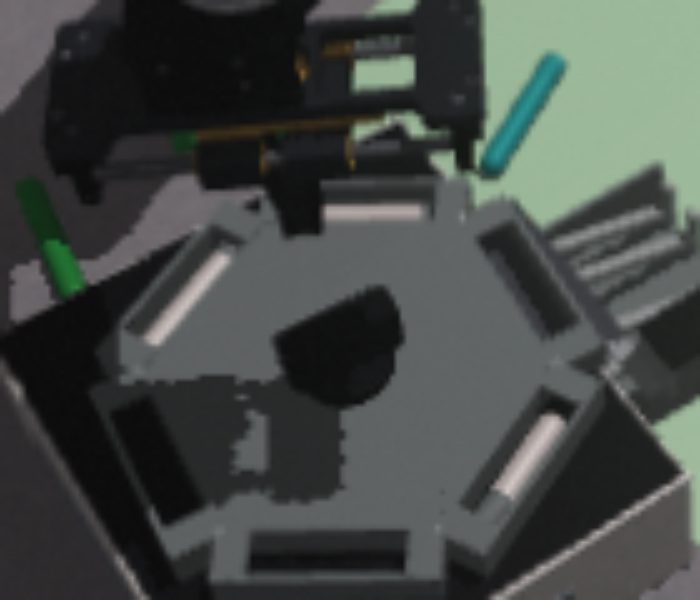

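```bash
python3 - <<'E'
from h import *
a,d=bot.capture("scene");P=cloud("scene",d)
print(bot.read_state()["position"],proj("scene",[bot.read_state()["position"]]))
for r in range(232,252,2):
    print(r,[tuple(P[r,c].round(3).tolist()) for c in range(184,198,3)])
E
```

```text
[ 0.56965805 -0.31825684  0.22561751] [[193.65837328 251.58886158]]
232 [(0.595, -0.341, 0.351), (0.604, -0.338, 0.357), (0.607, -0.333, 0.355), (0.613, -0.329, 0.357), (0.616, -0.323, 0.354)]
234 [(0.574, -0.333, 0.316), (0.602, -0.339, 0.348), (0.607, -0.334, 0.348), (0.611, -0.329, 0.348), (0.616, -0.324, 0.349)]
236 [(0.574, -0.334, 0.309), (0.578, -0.329, 0.308), (0.606, -0.335, 0.341), (0.611, -0.33, 0.341), (0.468, -0.251, 0.129)]
238 [(0.572, -0.335, 0.3), (0.574, -0.328, 0.295), (0.58, -0.324, 0.298), (0.586, -0.319, 0.299), (0.468, -0.253, 0.121)]
240 [(0.571, -0.335, 0.292), (0.575, -0.33, 0.291), (0.58, -0.325, 0.29), (0.585, -0.32, 0.291), (0.463, -0.252, 0.106)]
242 [(0.461, -0.288, 0.129), (0.575, -0.331, 0.284), (0.58, -0.326, 0.284), (0.584, -0.321, 0.283), (0.478, -0.261, 0.119)]
244 [(0.465, -0.292, 0.126), (0.575, -0.333, 0.278), (0.578, -0.327, 0.275), (0.584, -0.322, 0.277), (0.488, -0.267, 0.126)]
246 [(0.469, -0.295, 0.124), (0.572, -0.333, 0.266), (0.577, -0.327, 0.266), (0.583, -0.323, 0.268), (0.493, -0.271, 0.125)]
248 [(0.476, -0.3, 0.126), (0.482, -0.294, 0.126), (0.487, -0.287, 0.124), (0.496, -0.283, 0.13), (0.5, -0.276, 0.127)]
250 [(0.482, -0.304, 0.126), (0.486, -0.297, 0.123), (0.491, -0.291, 0.123), (0.498, -0.285, 0.125), (0.505, -0.28, 0.126)]
```

>>> move_arm:
  increments:
    - {"xyz":[0,0,0],"roll":0.1135,"grip":70}
    - {"xyz":[0,0,0],"roll":0.1135,"grip":70}
    - {"xyz":[0,0,0],"roll":0.1135,"grip":70}
    - {"xyz":[0,0,0],"roll":0.1135,"grip":70}
    - {"xyz":[0,0,0],"roll":0.1135,"grip":70}

```text
time_s: 6.37
position: [0.5673, -0.3164, 0.221]
tcp_rot: [[-0.34, 0.941, -0.003], [0.941, 0.34, 0.002], [0.003, -0.002, -1.0]]
force: [0.0, -0.7, -0.5]
opening: 0.298
grasp_force: 0.0
```

>>> move_arm:
  increments:
    - {"xyz":[0,0,0],"roll":0.1135,"grip":70}
    - {"xyz":[0,0,0],"roll":0.1135,"grip":70}
    - {"xyz":[0,0,0],"roll":0.1135,"grip":70}
    - {"xyz":[0,0,0],"roll":0.1135,"grip":70}
    - {"xyz":[0,0,0],"roll":0.1135,"grip":70}

```text
time_s: 6.78
position: [0.5673, -0.3165, 0.2209]
tcp_rot: [[0.219, 0.976, -0.003], [0.976, -0.219, 0.002], [0.002, -0.003, -1.0]]
force: [0.1, 0.1, -0.2]
opening: 0.653
grasp_force: 0.0
```

>>> move_arm:
  increments:
    - {"xyz":[0,0,25],"roll":0,"grip":70}
    - {"xyz":[0,0,25],"roll":0,"grip":70}
    - {"xyz":[0,0,25],"roll":0,"grip":70}
    - {"xyz":[0,0,18],"roll":0,"grip":70}
    - {"xyz":[0,0,14],"roll":0,"grip":70}

```text
time_s: 7.2
position: [0.5661, -0.3156, 0.112]
tcp_rot: [[0.214, 0.977, -0.005], [0.977, -0.214, 0.004], [0.003, -0.006, -1.0]]
force: [-0.1, 1.4, 0.1]
opening: 0.703
grasp_force: 0.0
```

>>> move_arm:
  increments:
    - {"xyz":[0,0,4],"roll":0,"grip":0}
    - {"xyz":[0,0,0],"roll":0,"grip":0}
    - {"xyz":[0,0,0],"roll":0,"grip":0}
    - {"xyz":[0,0,0],"roll":0,"grip":0}
    - {"xyz":[0,0,0],"roll":0,"grip":0}

```text
time_s: 7.62
position: [0.5691, -0.3178, 0.1132]
tcp_rot: [[0.213, 0.977, 0.002], [0.977, -0.213, -0.001], [-0.001, 0.002, -1.0]]
force: [-0.7, -0.5, 0.5]
opening: 0.408
grasp_force: 0.0
```

>>> move_arm:
  increments:
    - {"xyz":[0,0,0],"roll":0,"grip":0}
    - {"xyz":[0,0,0],"roll":0,"grip":0}
    - {"xyz":[0,0,0],"roll":0,"grip":0}
    - {"xyz":[0,0,0],"roll":0,"grip":0}
    - {"xyz":[0,0,0],"roll":0,"grip":0}

```text
time_s: 8.03
position: [0.569, -0.3176, 0.1128]
tcp_rot: [[0.213, 0.977, 0.002], [0.977, -0.213, -0.001], [-0.001, 0.002, -1.0]]
force: [0.3, 0.2, 4.1]
opening: 0.255
grasp_force: 30.0
```

The fingers really end about 36 mm above the TCP that the state reports: depth shows it, and the knob grasp confirms it. I'll allow for that from here on and turn the wheel.

>>> move_arm:
  increments:
    - {"xyz":[0,0,0],"roll":-0.1135,"grip":0}
    - {"xyz":[0,0,0],"roll":-0.1135,"grip":0}
    - {"xyz":[0,0,0],"roll":-0.1135,"grip":0}
    - {"xyz":[0,0,0],"roll":-0.1135,"grip":0}
    - {"xyz":[0,0,0],"roll":-0.1135,"grip":0}

```text
time_s: 8.45
position: [0.5698, -0.3176, 0.1128]
tcp_rot: [[-0.35, 0.937, 0.003], [0.937, 0.35, -0.001], [-0.002, 0.003, -1.0]]
force: [2.4, 0.5, 3.6]
opening: 0.249
grasp_force: 30.0
```

>>> move_arm:
  increments:
    - {"xyz":[0,0,0],"roll":-0.1135,"grip":0}
    - {"xyz":[0,0,0],"roll":-0.1135,"grip":0}
    - {"xyz":[0,0,0],"roll":-0.1135,"grip":0}
    - {"xyz":[0,0,0],"roll":-0.1135,"grip":0}
    - {"xyz":[0,0,0],"roll":-0.1135,"grip":0}

```text
time_s: 8.87
position: [0.5706, -0.3171, 0.1129]
tcp_rot: [[-0.799, 0.602, 0.005], [0.602, 0.799, -0.0], [-0.004, 0.003, -1.0]]
force: [4.4, 1.8, 3.6]
opening: 0.252
grasp_force: 30.0
```

>>> move_arm:
  increments:
    - {"xyz":[0,0,0],"roll":0,"grip":0}
    - {"xyz":[0,0,0],"roll":0,"grip":55}
    - {"xyz":[0,0,0],"roll":0,"grip":55}
    - {"xyz":[0,0,0],"roll":0,"grip":55}
    - {"xyz":[0,0,0],"roll":0,"grip":55}

```text
time_s: 9.28
position: [0.5675, -0.3172, 0.1114]
tcp_rot: [[-0.795, 0.606, -0.002], [0.606, 0.795, 0.001], [0.002, -0.001, -1.0]]
force: [-0.5, -0.2, 0.4]
opening: 0.466
grasp_force: 0.0
```

>>> move_arm:
  increments:
    - {"xyz":[0,0,-30],"roll":0,"grip":55}
    - {"xyz":[0,0,-30],"roll":0,"grip":0}
    - {"xyz":[0,0,0],"roll":0,"grip":0}

```text
time_s: 9.53
position: [0.5713, -0.32, 0.1777]
tcp_rot: [[-0.795, 0.606, 0.008], [0.606, 0.795, -0.007], [-0.011, -0.001, -1.0]]
force: [1.2, -0.7, 0.6]
opening: 0.461
grasp_force: 0.0
```

>>> move_arm:
  increments:
    - {"xyz":[1.3,38,0],"roll":0,"grip":0}
    - {"xyz":[1.3,38,0],"roll":0,"grip":0}
    - {"xyz":[1.3,38,0],"roll":0,"grip":0}
    - {"xyz":[1.3,38,0],"roll":0,"grip":0}
    - {"xyz":[1.3,38,0],"roll":0,"grip":0}

```text
time_s: 9.95
position: [0.6784, -0.161, 0.1714]
tcp_rot: [[-0.795, 0.606, -0.001], [0.606, 0.795, 0.0], [0.001, -0.001, -1.0]]
force: [-0.3, 0.2, 0.3]
opening: 0.104
grasp_force: 0.0
```

>>> move_arm:
  increments:
    - {"xyz":[0,0,0],"roll":-0.104,"grip":0}
    - {"xyz":[0,0,0],"roll":-0.104,"grip":0}
    - {"xyz":[0,0,0],"roll":-0.104,"grip":0}
    - {"xyz":[0,0,0],"roll":-0.104,"grip":0}
    - {"xyz":[0,0,0],"roll":-0.104,"grip":0}

```text
time_s: 10.37
position: [0.6777, -0.162, 0.1712]
tcp_rot: [[-0.992, 0.125, -0.002], [0.125, 0.992, 0.0], [0.002, -0.0, -1.0]]
force: [0.8, -0.4, -0.4]
opening: 0.005
grasp_force: 0.0
```

```bash
python3 - <<'E'
from h import *
a,d=bot.capture("top");b,e=bot.capture("scene")
print(bot.read_state()["position"])
P=cloud("scene",e)
m=(P[...,2]>.163)&(P[...,2]<.176)&(abs(P[...,0]-.568)<.05)&(abs(P[...,1]+.317)<.05)
q=P[m][:,:2];print(len(q),q.mean(0),cv2.minAreaRect((q*1000).astype(np.float32)))
# housing edge lines from scene cloud z~.1 outer
print(proj("scene",[(.678,-.162,.13)]),proj("scene",[bot.read_state()["position"]+[0,0,.036]]))
save("v1.png",np.hstack([cv2.resize(a[120:270,300:490],(390,308)),cv2.resize(b[215:365,110:300],(390,308))]))
E
```

```text
[ 0.67767576 -0.1621966   0.17123009]
192 [ 0.57220619 -0.31997205] ((569.6727294921875, -318.18890380859375), (20.935415267944336, 66.7523193359375), 52.81594467163086)
[[270.05615718 262.78963473]] [[269.57440196 246.11902627]]
```

View pics/v1.png

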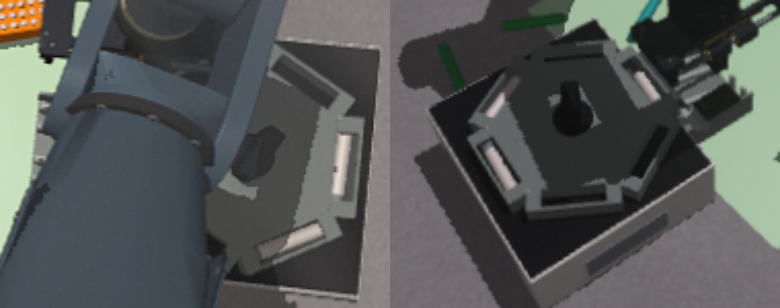

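Knob heading is 142.8° and the loaded pocket sits over the hole. Pressing the paddle.

>>> move_arm:
  increments:
    - {"xyz":[0,0,35],"roll":0,"grip":0}
    - {"xyz":[0,0,35],"roll":0,"grip":0}
    - {"xyz":[0,0,15],"roll":0,"grip":0}
    - {"xyz":[0,0,12],"roll":0,"grip":0}

```text
time_s: 10.8
position: [0.6764, -0.1605, 0.0725]
tcp_rot: [[-0.991, 0.134, -0.004], [0.134, 0.991, 0.004], [0.005, 0.003, -1.0]]
force: [-0.8, 4.0, 3.7]
opening: 0.003
grasp_force: 2.2
```

>>> move_arm:
  increments:
    - {"xyz":[0,0,12],"roll":0,"grip":0}
    - {"xyz":[0,0,12],"roll":0,"grip":0}
    - {"xyz":[0,0,9],"roll":0,"grip":0}
    - {"xyz":[0,0,0],"roll":0,"grip":0}
    - {"xyz":[0,0,0],"roll":0,"grip":0}

```text
time_s: 11.22
position: [0.6782, -0.1626, 0.045]
tcp_rot: [[-0.991, 0.13, 0.0], [0.13, 0.991, -0.001], [-0.0, -0.001, -1.0]]
force: [-6.1, 3.2, 14.0]
opening: 0.003
grasp_force: 6.4
```

>>> move_arm:
  increments:
    - {"xyz":[0,0,0],"roll":0,"grip":0}
    - {"xyz":[0,0,0],"roll":0,"grip":0}
    - {"xyz":[0,0,0],"roll":0,"grip":0}
    - {"xyz":[0,0,0],"roll":0,"grip":0}
    - {"xyz":[0,0,0],"roll":0,"grip":0}

```text
time_s: 11.63
position: [0.6781, -0.1626, 0.045]
tcp_rot: [[-0.991, 0.13, 0.0], [0.13, 0.991, -0.001], [-0.001, -0.001, -1.0]]
force: [-6.2, 3.8, 13.6]
opening: 0.006
grasp_force: 6.3
```

```bash
python3 - <<'E'
from h import *
b,e=bot.capture("scene");P=cloud("scene",e)
for d in bot.spot_in("tube_a","scene")[:8]: print(d["conf"],c2w("scene",d["at"]).round(3))
print(bot.read_state()["force"],bot.read_state()["position"])
save("v2.png",b[190:340,140:320],3)
E
```

```text
0.72 [ 0.317 -0.223  0.015]
0.59 [ 0.469 -0.362  0.119]
0.59 [ 0.428 -0.09   0.015]
0.57 [ 0.554 -0.425  0.114]
[-6.47794641  2.56790881 13.50555524] [ 0.67812575 -0.16264976  0.04499442]
```

View pics/v2.png

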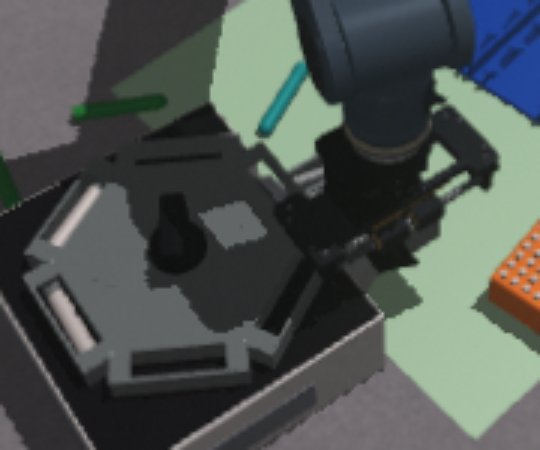

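>>> move_arm:
  increments:
    - {"xyz":[0,0,-40],"roll":0,"grip":0}
    - {"xyz":[0,0,-40],"roll":0,"grip":40}
    - {"xyz":[0,0,-40],"roll":0,"grip":40}
    - {"xyz":[14.5,33.5,0],"roll":0,"grip":40}
    - {"xyz":[14.5,33.5,0],"roll":0,"grip":40}

```text
time_s: 12.15
position: [0.6626, -0.0955, 0.1665]
tcp_rot: [[-0.991, 0.135, 0.013], [0.135, 0.991, -0.005], [-0.013, -0.004, -1.0]]
force: [0.1, 0.5, -0.7]
opening: 0.223
grasp_force: 0.0
```

>>> move_arm:
  increments:
    - {"xyz":[14.5,33.5,0],"roll":0,"grip":40}
    - {"xyz":[14.5,33.5,0],"roll":0,"grip":40}
    - {"xyz":[14.5,33.5,0],"roll":0,"grip":40}
    - {"xyz":[14.5,33.5,0],"roll":0,"grip":40}
    - {"xyz":[14.5,33.5,0],"roll":0,"grip":40}

```text
time_s: 12.57
position: [0.6091, 0.0842, 0.1625]
tcp_rot: [[-0.991, 0.131, 0.004], [0.131, 0.991, -0.001], [-0.004, -0.001, -1.0]]
force: [-0.2, -0.2, 0.7]
opening: 0.397
grasp_force: 0.0
```

>>> move_arm:
  increments:
    - {"xyz":[14.5,33.5,0],"roll":0,"grip":40}
    - {"xyz":[0,0,0],"roll":0,"grip":40}

```text
time_s: 12.73
position: [0.5965, 0.1243, 0.1623]
tcp_rot: [[-0.992, 0.125, 0.001], [0.125, 0.992, 0.002], [-0.001, 0.002, -1.0]]
force: [-0.3, -0.5, 0.1]
opening: 0.402
grasp_force: 0.0
```

```bash
cat > tube.py <<'E'
from h import *
O=np.array([.568,-.317]);H=np.radians(82.5)
ux=np.array([np.cos(H),np.sin(H)]);uy=np.array([-np.sin(H),np.cos(H)])
def cr(x,y,z):
    return [*(O+x*ux+y*uy),z]
def cradle_tube(n="top",crop=None):
    a,d=bot.capture(n);P=cloud(n,d)
    q=P[...,:2]-O;cx=q@ux;cy=q@uy
    m=(cx>.195)&(cx<.245)&(abs(cy)<.075)&(P[...,2]>.034)&(P[...,2]<.06)
    hsv=cv2.cvtColor(a,cv2.COLOR_RGB2HSV)
    return a,P,m,cx,cy,hsv
E
python3 - <<'E'
from tube import *
a,P,m,cx,cy,hsv=cradle_tube()
print(bot.read_state()["position"],m.sum(),np.percentile(cx[m],[2,50,98]),np.percentile(cy[m],[0,2,50,98,100]),np.median(P[m][:,2]))
for d in bot.spot_in("tube_a","top")[:8]: print(round(d["conf"],2),c2w("top",d["at"]).round(3))
c=a[140:230,300:400];save("v3.png",np.hstack([cv2.resize(c,(500,450),interpolation=cv2.INTER_NEAREST),cv2.resize(a,(280,210))]) if 0 else c,6)
E
```

```text
[0.59799791 0.12138098 0.16238367] 345 [0.19555468 0.2272826  0.24265296] [-0.06544602 -0.06390568 -0.02111964  0.06284601  0.06308421] 0.04222454050462311
0.82 [ 0.314 -0.225  0.017]
0.69 [ 0.47  -0.362  0.113]
0.66 [ 0.558 -0.425  0.117]
0.63 [ 0.617 -0.188  0.101]
0.58 [ 0.43  -0.082  0.011]
0.49 [ 0.618 -0.092  0.044]
0.48 [ 0.301 -0.358  0.015]
0.43 [0.522 0.116 0.007]
```

View pics/v3.png

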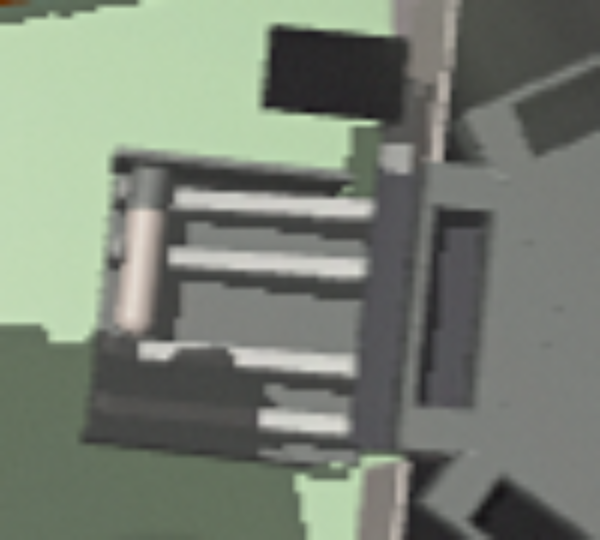

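```bash
python3 - <<'E'
from tube import *
C=lambda L:np.array(L)/6.-.417+np.array([300,140.])
def cc(w): q=w[:,:2]-O;return np.c_[q@ux,q@uy].round(4).tolist()
e=onplane("top",C([(134,331),(151,168)]),.040);print(e.round(4).tolist(),cc(e),np.linalg.norm(e[0]-e[1]))
# stops outer-left edges, rails near x~ (350) heights: rails at x=.2 ~ z?
print("paddle corners",cc(onplane("top",C([(272,25),(408,38),(263,107),(397,120)]),.13)))
print("cheek tops left ends",cc(onplane("top",C([(116,152),(85,440)]),.048)))
print("pocket win",cc(onplane("top",C([(437,208),(490,212),(470,408),(418,402)]),.126)))
E
```

```text
[[0.5841, -0.0892, 0.04], [0.6557, -0.098, 0.04]] [[0.228, 0.0138], [0.2286, -0.0583]] 0.07214867165437583
paddle corners [[0.1923, -0.1052], [0.1382, -0.1057], [0.1922, -0.072], [0.1389, -0.0725]]
cheek tops left ends [[0.2449, -0.0623], [0.2442, 0.0641]]
pocket win [[0.1188, -0.0399], [0.0979, -0.0405], [0.0975, 0.0382], [0.118, 0.0381]]
```

Crop v3 shows the first tube in the cradle, from (134,331) to (151,168). It is about 72 mm long, so it is a short one, lying 22 mm off centre towards the paddle.

>>> move_arm:
  increments:
    - {"xyz":[-5.4,-35,0],"roll":0,"grip":40}
    - {"xyz":[-5.4,-35,0],"roll":0,"grip":40}
    - {"xyz":[-5.4,-35,0],"roll":0,"grip":40}
    - {"xyz":[-5.4,-35,0],"roll":0,"grip":40}
    - {"xyz":[-5.4,-35,0],"roll":0,"grip":40}

```text
time_s: 13.25
position: [0.6031, -0.0626, 0.1622]
tcp_rot: [[-0.991, 0.132, 0.003], [0.132, 0.991, -0.002], [-0.003, -0.002, -1.0]]
force: [-0.0, -0.1, -0.6]
opening: 0.402
grasp_force: 0.0
```

>>> move_arm:
  increments:
    - {"xyz":[-5.4,-35,0],"roll":0,"grip":40}
    - {"xyz":[0,0,30],"roll":0,"grip":40}
    - {"xyz":[0,0,30],"roll":0,"grip":40}
    - {"xyz":[0,0,30],"roll":0,"grip":40}
    - {"xyz":[0,0,0],"roll":0,"grip":40}

```text
time_s: 13.67
position: [0.599, -0.0955, 0.0665]
tcp_rot: [[-0.991, 0.133, -0.009], [0.133, 0.991, 0.002], [0.01, 0.001, -1.0]]
force: [-0.9, 0.9, 1.5]
opening: 0.4
grasp_force: 0.0
```

>>> move_arm:
  increments:
    - {"xyz":[0,0,0],"roll":0,"grip":40}

```text
time_s: 13.75
position: [0.6022, -0.0955, 0.0707]
tcp_rot: [[-0.991, 0.132, -0.003], [0.132, 0.991, 0.0], [0.003, -0.0, -1.0]]
force: [-0.4, 0.1, 0.8]
opening: 0.396
grasp_force: 0.0
```

>>> move_arm:
  increments:
    - {"xyz":[-1,4,20],"roll":0,"grip":40}
    - {"xyz":[0,0,25],"roll":0,"grip":40}
    - {"xyz":[0,0,20],"roll":0,"grip":40}
    - {"xyz":[0,0,15],"roll":0,"grip":40}
    - {"xyz":[0,0,0],"roll":0,"grip":40}

```text
time_s: 14.17
position: [0.6041, -0.0904, -0.0084]
tcp_rot: [[-0.991, 0.13, -0.001], [0.13, 0.991, -0.0], [0.001, -0.0, -1.0]]
force: [-0.5, -0.0, 0.3]
opening: 0.402
grasp_force: 0.0
```

>>> move_arm:
  increments:
    - {"xyz":[0,0,0],"roll":0,"grip":0}
    - {"xyz":[0,0,0],"roll":0,"grip":0}
    - {"xyz":[0,0,0],"roll":0,"grip":0}
    - {"xyz":[0,0,0],"roll":0,"grip":0}
    - {"xyz":[0,0,0],"roll":0,"grip":0}

```text
time_s: 14.58
position: [0.6048, -0.0903, -0.0067]
tcp_rot: [[-0.992, 0.13, 0.001], [0.13, 0.992, -0.001], [-0.001, -0.001, -1.0]]
force: [-3.1, -1.1, 4.3]
opening: 0.184
grasp_force: 31.3
```

>>> move_arm:
  increments:
    - {"xyz":[0,0,-30],"roll":0,"grip":0}
    - {"xyz":[0,0,-35],"roll":0,"grip":0}
    - {"xyz":[0,0,-35],"roll":0,"grip":0}
    - {"xyz":[0,0,0],"roll":0,"grip":0}
    - {"xyz":[0,0,0],"roll":0,"grip":0}

```text
time_s: 15.0
position: [0.6082, -0.0906, 0.0955]
tcp_rot: [[-0.992, 0.13, 0.01], [0.13, 0.992, -0.003], [-0.01, -0.001, -1.0]]
force: [0.1, 0.2, -0.5]
opening: 0.188
grasp_force: 30.0
```

```bash
cat > rackfit.py <<'E'
from h import *
def rack(n="top"):
    a,d=bot.capture(n);P=cloud(n,d)
    hsv=cv2.cvtColor(a,cv2.COLOR_RGB2HSV)
    b=((hsv[...,0]>104)&(hsv[...,0]<128)&(hsv[...,1]>130)&(P[...,0]>.3)&(P[...,0]<.8)&(abs(P[...,1]-.16)<.17)&(P[...,2]>-.01)&(P[...,2]<.035)).astype(np.uint8)
    b=cv2.morphologyEx(b,cv2.MORPH_OPEN,np.ones((2,2)))
    k,l,s,c=cv2.connectedComponentsWithStats(cv2.dilate(b,np.ones((3,3))))
    m=(l==1+np.argmax(s[1:,4]))&(b>0)
    uv=np.argwhere(m)[:,::-1].astype(float)
    return a,P,m,uv
if __name__=="__main__":
    for n in("top","scene"):
        a,P,m,uv=rack(n)
        q=onplane(n,uv,.024)[:,:2]  # silhouettes mostly at wall tops
        r=cv2.minAreaRect((q*1000).astype(np.float32));print(n,m.sum(),[np.round(x,1) for x in r],end=" ")
        q=P[m][:,:2];print([np.round(x,1) for x in cv2.minAreaRect((q*1000).astype(np.float32))])
E
python3 rackfit.py; python3 -c "
from rig import bot;s=bot.read_state();print(s['position'],s['opening'],s['grasp_force'],s['time_s'])"
```

```text
top 4072 [array([543.5, 152. ]), array([208.3, 144.3]), np.float64(6.0)] [array([548.9, 109. ]), array([211.4, 239.4]), np.float64(6.0)]
scene 1612 [array([554.8, 146.5]), array([214.2, 155.9]), np.float64(5.3)] [array([ 835.3, -150.8]), array([ 203., 1094.]), np.float64(39.5)]
[ 0.60480682 -0.0896758   0.09205569] 0.18183736938847397 29.994861781597137 15.1
```

>>> move_arm:
  increments:
    - {"xyz":[0,0,0],"roll":-0.116,"grip":0}
    - {"xyz":[0,0,0],"roll":-0.116,"grip":0}
    - {"xyz":[13.6,36.8,0],"roll":0,"grip":0}
    - {"xyz":[13.6,36.8,0],"roll":0,"grip":0}
    - {"xyz":[13.6,36.8,0],"roll":0,"grip":0}

```text
time_s: 15.52
position: [0.5511, 0.0166, 0.09]
tcp_rot: [[-0.995, -0.099, -0.003], [-0.099, 0.995, 0.001], [0.003, 0.001, -1.0]]
force: [-0.1, 0.3, -1.2]
opening: 0.183
grasp_force: 30.0
```

>>> move_arm:
  increments:
    - {"xyz":[13.6,36.8,0],"roll":0,"grip":0}
    - {"xyz":[13.6,36.8,0],"roll":0,"grip":0}
    - {"xyz":[13.6,36.8,0],"roll":0,"grip":0}
    - {"xyz":[13.6,36.8,0],"roll":0,"grip":0}
    - {"xyz":[13.6,36.8,0],"roll":0,"grip":0}

```text
time_s: 15.93
position: [0.4642, 0.1933, 0.0905]
tcp_rot: [[-0.995, -0.101, -0.003], [-0.101, 0.995, -0.0], [0.003, 0.0, -1.0]]
force: [0.1, 0.1, -0.5]
opening: 0.184
grasp_force: 30.0
```

>>> move_arm:
  increments:
    - {"xyz":[0,0,0],"roll":0,"grip":0}
    - {"xyz":[0,0,35],"roll":0,"grip":0}
    - {"xyz":[0,0,35],"roll":0,"grip":0}
    - {"xyz":[0,0,0],"roll":0,"grip":0}
    - {"xyz":[0,0,0],"roll":0,"grip":0}

```text
time_s: 16.35
position: [0.4637, 0.1913, 0.0195]
tcp_rot: [[-0.995, -0.101, -0.007], [-0.101, 0.995, -0.001], [0.008, -0.0, -1.0]]
force: [-0.2, 0.1, -0.1]
opening: 0.185
grasp_force: 30.0
```

```bash
python3 - <<'E'
from h import *
s=bot.read_state();print(s["position"],s["opening"],s["grasp_force"],np.degrees(np.arctan2(s["tcp_rot"][1,0],s["tcp_rot"][0,0])))
a,e=bot.capture("scene")
for d in bot.spot_in("tube_a","scene")[:8]: print(round(d["conf"],2),c2w("scene",d["at"]).round(3))
save("v4.png",a[150:250,250:370],6)
E
```

```text
[0.46373183 0.19130506 0.019498  ] 0.18485706956512699 29.994620382785797 -174.1832154990852
0.63 [ 0.299 -0.363  0.014]
0.62 [ 0.318 -0.225  0.014]
0.61 [ 0.468 -0.362  0.121]
0.59 [ 0.552 -0.422  0.118]
```

View pics/v4.png

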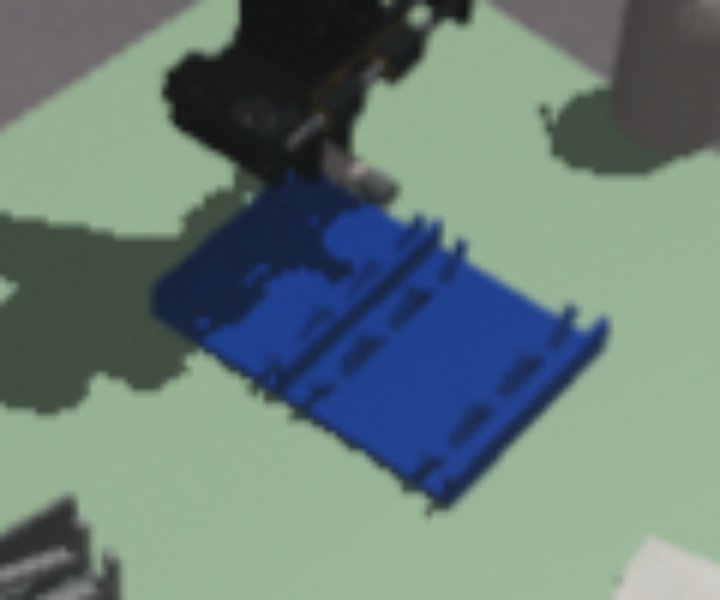

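```bash
python3 - <<'E'
from h import *
print(proj("scene",[(.5164,.1966,.0625),(.4637,.1913,.0555)]))
a,e=bot.capture("scene");P=cloud("scene",e)
for r in range(176,186,2):print(r,[tuple(P[r,c].round(3).tolist()) for c in range(304,320,3)])
for r in range(176,186,2):print(r,[tuple(a[r,c].tolist()) for c in range(304,320,3)])
E
```

```text
[[315.47467088 181.84187396]
 [302.9538759  175.92084054]]
176 [(0.477, 0.181, 0.072), (0.485, 0.188, 0.073), (0.493, 0.193, 0.075), (0.452, 0.259, -0.001), (0.464, 0.261, 0.006), (0.465, 0.277, -0.004)]
178 [(0.477, 0.182, 0.062), (0.49, 0.183, 0.071), (0.497, 0.19, 0.072), (0.508, 0.193, 0.077), (0.467, 0.258, 0.001), (0.477, 0.263, 0.004)]
180 [(0.448, 0.216, 0.006), (0.453, 0.227, 0.002), (0.499, 0.188, 0.065), (0.511, 0.19, 0.072), (0.519, 0.196, 0.074), (0.48, 0.26, -0.001)]
182 [(0.457, 0.207, 0.009), (0.46, 0.219, 0.003), (0.468, 0.226, 0.003), (0.513, 0.188, 0.066), (0.52, 0.195, 0.065), (0.489, 0.251, 0.002)]
184 [(0.463, 0.2, 0.009), (0.468, 0.211, 0.005), (0.476, 0.217, 0.007), (0.487, 0.221, 0.012), (0.487, 0.237, 0.0), (0.494, 0.245, 0.0)]
176 [(45, 45, 44), (77, 74, 73), (115, 125, 111), (149, 176, 148), (149, 177, 148), (150, 177, 149)]
178 [(45, 48, 47), (75, 72, 71), (140, 133, 131), (110, 122, 112), (149, 177, 148), (149, 177, 148)]
180 [(36, 51, 70), (100, 118, 107), (51, 55, 54), (79, 83, 82), (92, 103, 94), (150, 178, 149)]
182 [(22, 35, 63), (29, 43, 67), (96, 117, 105), (50, 53, 52), (88, 102, 89), (149, 177, 148)]
184 [(22, 35, 63), (24, 36, 64), (25, 38, 66), (88, 113, 122), (142, 168, 142), (151, 178, 150)]
```

>>> move_arm:
  increments:
    - {"xyz":[-2.5,0,15],"roll":0,"grip":0}
    - {"xyz":[0,0,15],"roll":0,"grip":0}
    - {"xyz":[0,0,10],"roll":0,"grip":0}
    - {"xyz":[0,0,4],"roll":0,"grip":0}
    - {"xyz":[0,0,0],"roll":0,"grip":0}

```text
time_s: 16.92
position: [0.4689, 0.192, -0.0217]
tcp_rot: [[-0.995, -0.101, 0.0], [-0.101, 0.995, 0.0], [-0.0, 0.0, -1.0]]
force: [-1.4, -0.4, -0.2]
opening: 0.183
grasp_force: 30.0
```

```bash
python3 - <<'E'
from rig import bot
s=bot.read_state();print(s["position"],s["opening"],s["force"])
E
```

```text
[ 0.46892041  0.1920224  -0.02168836] 0.18276758949719965 [-1.3567554  -0.40215723 -0.24165551]
```

>>> move_arm:
  increments:
    - {"xyz":[2,0,2],"roll":0,"grip":0}
    - {"xyz":[0,0,0],"roll":0,"grip":35}
    - {"xyz":[0,0,0],"roll":0,"grip":35}
    - {"xyz":[0,0,0],"roll":0,"grip":35}
    - {"xyz":[0,0,0],"roll":0,"grip":35}

```text
time_s: 17.33
position: [0.4668, 0.192, -0.0237]
tcp_rot: [[-0.995, -0.102, 0.0], [-0.102, 0.995, -0.0], [-0.0, -0.0, -1.0]]
force: [0.4, -0.0, -0.3]
opening: 0.337
grasp_force: 0.0
```

>>> move_arm:
  increments:
    - {"xyz":[0,0,-20],"roll":0,"grip":35}
    - {"xyz":[0,0,-40],"roll":0,"grip":35}
    - {"xyz":[0,0,-40],"roll":0,"grip":60}
    - {"xyz":[0,0,-40],"roll":0,"grip":60}
    - {"xyz":[0,0,-41],"roll":0,"grip":60}

```text
time_s: 17.75
position: [0.4658, 0.1918, 0.1586]
tcp_rot: [[-0.995, -0.102, -0.001], [-0.102, 0.995, -0.0], [0.001, -0.0, -1.0]]
force: [-0.3, 0.9, -1.3]
opening: 0.498
grasp_force: 0.0
```

>>> move_arm:
  increments:
    - {"xyz":[0,0,-10],"roll":0.1077,"grip":60}
    - {"xyz":[0,0,0],"roll":0.1077,"grip":60}
    - {"xyz":[0,0,0],"roll":0.1077,"grip":60}
    - {"xyz":[0,0,0],"roll":0.1077,"grip":60}
    - {"xyz":[0,0,0],"roll":0.1077,"grip":60}

```text
time_s: 18.17
position: [0.4664, 0.1919, 0.1673]
tcp_rot: [[-0.904, 0.428, 0.0], [0.428, 0.904, -0.0], [-0.0, 0.0, -1.0]]
force: [-0.2, 0.3, -0.1]
opening: 0.598
grasp_force: 0.0
```

>>> move_arm:
  increments:
    - {"xyz":[0,0,0],"roll":0.1077,"grip":60}
    - {"xyz":[0,0,0],"roll":0.1077,"grip":60}
    - {"xyz":[-27.8,-24.5,0],"roll":0,"grip":60}
    - {"xyz":[-27.8,-24.5,0],"roll":0,"grip":60}
    - {"xyz":[-27.8,-24.5,0],"roll":0,"grip":60}

```text
time_s: 18.58
position: [0.488, 0.0823, 0.167]
tcp_rot: [[-0.796, 0.605, -0.0], [0.605, 0.796, -0.0], [0.0, -0.0, -1.0]]
force: [0.7, -0.2, -0.0]
opening: 0.6
grasp_force: 0.0
```

>>> move_arm:
  increments:
    - {"xyz":[-27.8,-24.5,0],"roll":0,"grip":60}
    - {"xyz":[-27.8,-24.5,0],"roll":0,"grip":60}
    - {"xyz":[-27.8,-24.5,0],"roll":0,"grip":60}
    - {"xyz":[-27.8,-24.5,0],"roll":0,"grip":60}
    - {"xyz":[-27.8,-24.5,0],"roll":0,"grip":60}

```text
time_s: 19.0
position: [0.5241, -0.1005, 0.167]
tcp_rot: [[-0.795, 0.607, -0.001], [0.607, 0.795, 0.0], [0.001, -0.0, -1.0]]
force: [-0.2, 0.3, 1.2]
opening: 0.598
grasp_force: 0.0
```

>>> move_arm:
  increments:
    - {"xyz":[-27.8,-24.5,0],"roll":0,"grip":60}
    - {"xyz":[-27.8,-24.5,0],"roll":0,"grip":60}
    - {"xyz":[-27.8,-24.5,0],"roll":0,"grip":60}
    - {"xyz":[-27.8,-24.5,0],"roll":0,"grip":60}
    - {"xyz":[-27.8,-24.5,0],"roll":0,"grip":60}

```text
time_s: 19.42
position: [0.5603, -0.2821, 0.1668]
tcp_rot: [[-0.795, 0.607, -0.001], [0.607, 0.795, 0.001], [0.001, 0.0, -1.0]]
force: [0.9, 0.6, -0.2]
opening: 0.6
grasp_force: 0.0
```

>>> move_arm:
  increments:
    - {"xyz":[-27.8,-24.5,0],"roll":0,"grip":60}
    - {"xyz":[0,0,0],"roll":0,"grip":60}
    - {"xyz":[0,0,0],"roll":0,"grip":60}

```text
time_s: 19.67
position: [0.5675, -0.3188, 0.1663]
tcp_rot: [[-0.793, 0.609, -0.0], [0.609, 0.793, 0.0], [0.0, 0.0, -1.0]]
force: [-0.0, 1.2, 0.0]
opening: 0.598
grasp_force: 0.0
```

```bash
python3 rackfit.py; python3 - <<'E'
from h import *
s=bot.read_state();print(s["position"],np.degrees(np.arctan2(s["tcp_rot"][1,0],s["tcp_rot"][0,0])))
a,e=bot.capture("top")
for d in bot.spot_in("tube_a","top")[:8]: print(round(d["conf"],2),c2w("top",d["at"]).round(3))
save("v5.png",a[155:265,185:275],5.4)
E
```

```text
top 3874 [array([543.2, 152.2]), array([208.5, 144.4]), np.float64(5.9)] [array([548.5, 109.2]), array([212.1, 239.2]), np.float64(6.3)]
scene 1997 [array([554.6, 146.2]), array([214.3, 155.6]), np.float64(5.1)] [array([ 770.9, -203.9]), array([ 245.1, 1070.7]), np.float64(31.6)]
[ 0.56697158 -0.31560468  0.16636154] 142.62414676409094
0.77 [ 0.428 -0.082  0.012]
0.63 [0.478 0.198 0.027]
```

View pics/v5.png

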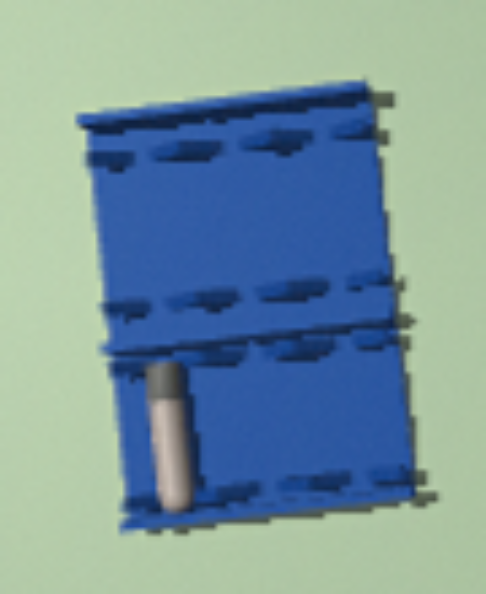

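Tube 1 is seated in the short row's +46 notch (crop v5, (165,362) to (178,510)). Next I turn the wheel by −120°.

>>> move_arm:
  increments:
    - {"xyz":[0,0,25],"roll":0,"grip":60}
    - {"xyz":[0,0,18],"roll":0,"grip":60}
    - {"xyz":[0,0,11],"roll":0,"grip":60}
    - {"xyz":[0,0,0],"roll":0,"grip":0}
    - {"xyz":[0,0,0],"roll":0,"grip":0}

```text
time_s: 20.28
position: [0.5678, -0.3157, 0.1127]
tcp_rot: [[-0.795, 0.606, -0.001], [0.606, 0.795, 0.001], [0.001, 0.0, -1.0]]
force: [0.2, -0.5, -0.1]
opening: 0.518
grasp_force: 0.0
```

>>> move_arm:
  increments:
    - {"xyz":[0,0,0],"roll":0,"grip":0}
    - {"xyz":[0,0,0],"roll":0,"grip":0}
    - {"xyz":[0,0,0],"roll":0,"grip":0}
    - {"xyz":[0,0,0],"roll":0,"grip":0}
    - {"xyz":[0,0,0],"roll":0,"grip":0}

```text
time_s: 20.7
position: [0.5694, -0.3162, 0.1141]
tcp_rot: [[-0.794, 0.607, 0.003], [0.607, 0.794, 0.001], [-0.002, 0.002, -1.0]]
force: [3.4, 3.1, 3.2]
opening: 0.248
grasp_force: 30.0
```

>>> move_arm:
  increments:
    - {"xyz":[0,0,0],"roll":0.1232,"grip":0}
    - {"xyz":[0,0,0],"roll":0.1232,"grip":0}
    - {"xyz":[0,0,0],"roll":0.1232,"grip":0}
    - {"xyz":[0,0,0],"roll":0.1232,"grip":0}
    - {"xyz":[0,0,0],"roll":0.1232,"grip":0}

```text
time_s: 21.12
position: [0.5694, -0.3162, 0.1141]
tcp_rot: [[-0.293, 0.956, 0.003], [0.956, 0.293, 0.0], [-0.001, 0.003, -1.0]]
force: [2.6, 4.5, 3.2]
opening: 0.248
grasp_force: 30.0
```

>>> move_arm:
  increments:
    - {"xyz":[0,0,0],"roll":0.1232,"grip":0}
    - {"xyz":[0,0,0],"roll":0.1232,"grip":0}
    - {"xyz":[0,0,0],"roll":0.1232,"grip":0}
    - {"xyz":[0,0,0],"roll":0.1232,"grip":0}
    - {"xyz":[0,0,0],"roll":0.1232,"grip":0}

```text
time_s: 21.53
position: [0.5693, -0.3162, 0.1141]
tcp_rot: [[0.313, 0.95, 0.003], [0.95, -0.313, -0.0], [0.001, 0.003, -1.0]]
force: [3.1, 3.2, 2.5]
opening: 0.251
grasp_force: 30.0
```

>>> move_arm:
  increments:
    - {"xyz":[0,0,0],"roll":0.1232,"grip":0}
    - {"xyz":[0,0,0],"roll":0.1232,"grip":0}
    - {"xyz":[0,0,0],"roll":0.1232,"grip":0}
    - {"xyz":[0,0,0],"roll":0.1232,"grip":0}
    - {"xyz":[0,0,0],"roll":0.1232,"grip":0}

```text
time_s: 21.95
position: [0.5693, -0.3162, 0.1141]
tcp_rot: [[0.804, 0.594, 0.003], [0.594, -0.804, -0.0], [0.002, 0.002, -1.0]]
force: [3.4, 4.0, 2.8]
opening: 0.248
grasp_force: 30.0
```

>>> move_arm:
  increments:
    - {"xyz":[0,0,0],"roll":0.1232,"grip":0}
    - {"xyz":[0,0,0],"roll":0.1232,"grip":0}
    - {"xyz":[0,0,0],"roll":0,"grip":0}
    - {"xyz":[0,0,0],"roll":0,"grip":0}

```text
time_s: 22.28
position: [0.5693, -0.3162, 0.1141]
tcp_rot: [[0.922, 0.387, 0.003], [0.387, -0.922, 0.0], [0.003, 0.001, -1.0]]
force: [3.1, 3.7, 4.6]
opening: 0.251
grasp_force: 30.0
```

>>> move_arm:
  increments:
    - {"xyz":[0,0,0],"roll":0,"grip":55}
    - {"xyz":[0,0,0],"roll":0,"grip":55}
    - {"xyz":[0,0,0],"roll":0,"grip":55}
    - {"xyz":[0,0,0],"roll":0,"grip":55}
    - {"xyz":[0,0,-20],"roll":0,"grip":55}

```text
time_s: 22.7
position: [0.5647, -0.3152, 0.1289]
tcp_rot: [[0.923, 0.385, -0.008], [0.385, -0.923, 0.005], [-0.005, -0.008, -1.0]]
force: [-0.4, -0.2, -1.2]
opening: 0.513
grasp_force: 0.0
```

>>> move_arm:
  increments:
    - {"xyz":[0,0,-40],"roll":0,"grip":0}
    - {"xyz":[32.3,-19.9,0],"roll":0,"grip":0}
    - {"xyz":[32.3,-19.9,0],"roll":0,"grip":0}
    - {"xyz":[32.3,-19.9,0],"roll":0,"grip":0}
    - {"xyz":[32.3,-19.9,0],"roll":0,"grip":0}

```text
time_s: 23.12
position: [0.6569, -0.1932, 0.1732]
tcp_rot: [[0.923, 0.384, -0.0], [0.384, -0.923, -0.001], [-0.0, 0.0, -1.0]]
force: [0.2, -0.4, -0.7]
opening: 0.255
grasp_force: 0.0
```

>>> move_arm:
  increments:
    - {"xyz":[32.3,-19.9,0],"roll":0,"grip":0}
    - {"xyz":[0,0,0],"roll":0.105,"grip":0}
    - {"xyz":[0,0,0],"roll":0.105,"grip":0}
    - {"xyz":[0,0,0],"roll":0.105,"grip":0}
    - {"xyz":[0,0,0],"roll":0.105,"grip":0}

```text
time_s: 23.53
position: [0.6785, -0.1627, 0.1724]
tcp_rot: [[1.0, -0.029, -0.001], [-0.029, -1.0, -0.0], [-0.001, 0.0, -1.0]]
force: [1.0, 0.1, 0.2]
opening: 0.005
grasp_force: 0.0
```

>>> move_arm:
  increments:
    - {"xyz":[0,0,0],"roll":0.105,"grip":0}
    - {"xyz":[0,0,0],"roll":0,"grip":0}

```text
time_s: 23.7
position: [0.6783, -0.1632, 0.1725]
tcp_rot: [[0.991, -0.131, -0.001], [-0.131, -0.991, -0.0], [-0.001, 0.0, -1.0]]
force: [-0.4, 1.0, 0.5]
opening: 0.004
grasp_force: 0.0
```

```bash
python3 - <<'E'
from h import *
b,e=bot.capture("scene");P=cloud("scene",e)
m=(P[...,2]>.163)&(P[...,2]<.176)&(abs(P[...,0]-.568)<.05)&(abs(P[...,1]+.317)<.05)
q=P[m][:,:2];print(len(q),cv2.minAreaRect((q*1000).astype(np.float32)))
s=bot.read_state();print(s["position"],np.degrees(np.arctan2(s["tcp_rot"][1,0],s["tcp_rot"][0,0])))
for d in bot.spot_in("tube_a","scene")[:8]: print(round(d["conf"],2),c2w("scene",d["at"]).round(3))
E
```

```text
194 ((569.9942626953125, -318.82379150390625), (64.42420196533203, 23.565757751464844), 24.20168113708496)
[ 0.67834481 -0.16320289  0.17259028] -7.316820563918159
0.7 [ 0.3   -0.366  0.017]
0.59 [ 0.316 -0.224  0.017]
0.58 [ 0.577 -0.209  0.118]
0.45 [0.482 0.193 0.023]
0.38 [0.573 0.168 0.009]
```

>>> move_arm:
  increments:
    - {"xyz":[0,0,35],"roll":0,"grip":0}
    - {"xyz":[0,0,35],"roll":0,"grip":0}
    - {"xyz":[0,0,15],"roll":0,"grip":0}
    - {"xyz":[0,0,12],"roll":0,"grip":0}
    - {"xyz":[0,0,12],"roll":0,"grip":0}

```text
time_s: 24.22
position: [0.6779, -0.1616, 0.0633]
tcp_rot: [[0.992, -0.128, -0.002], [-0.128, -0.992, 0.002], [-0.002, -0.002, -1.0]]
force: [-2.7, 3.9, 4.6]
opening: 0.003
grasp_force: 2.5
```

>>> move_arm:
  increments:
    - {"xyz":[0,0,12],"roll":0,"grip":0}
    - {"xyz":[0,0,10],"roll":0,"grip":0}
    - {"xyz":[0,0,0],"roll":0,"grip":0}
    - {"xyz":[0,0,0],"roll":0,"grip":0}
    - {"xyz":[0,0,0],"roll":0,"grip":0}

```text
time_s: 24.63
position: [0.6788, -0.1634, 0.0453]
tcp_rot: [[0.992, -0.129, 0.001], [-0.129, -0.992, -0.001], [0.001, 0.001, -1.0]]
force: [-5.4, 2.5, 15.4]
opening: 0.003
grasp_force: 6.9
```

>>> move_arm:
  increments:
    - {"xyz":[0,0,0],"roll":0,"grip":0}
    - {"xyz":[0,0,0],"roll":0,"grip":0}
    - {"xyz":[0,0,0],"roll":0,"grip":0}
    - {"xyz":[0,0,0],"roll":0,"grip":0}
    - {"xyz":[0,0,0],"roll":0,"grip":0}

```text
time_s: 25.05
position: [0.6788, -0.1634, 0.0454]
tcp_rot: [[0.992, -0.129, 0.001], [-0.129, -0.992, -0.001], [0.001, 0.001, -1.0]]
force: [-6.4, 2.5, 14.0]
opening: 0.004
grasp_force: 6.8
```

>>> move_arm:
  increments:
    - {"xyz":[0,0,-40],"roll":0,"grip":0}
    - {"xyz":[0,0,-40],"roll":0,"grip":40}
    - {"xyz":[0,0,-40],"roll":0,"grip":40}
    - {"xyz":[-14.5,-33.8,0],"roll":0,"grip":40}
    - {"xyz":[-14.5,-33.8,0],"roll":0,"grip":40}

```text
time_s: 25.47
position: [0.6633, -0.0958, 0.1666]
tcp_rot: [[0.991, -0.133, 0.013], [-0.133, -0.991, -0.006], [0.013, 0.004, -1.0]]
force: [-0.2, 1.0, -1.5]
opening: 0.22
grasp_force: 0.0
```

>>> move_arm:
  increments:
    - {"xyz":[-14.5,-33.8,0],"roll":0,"grip":40}
    - {"xyz":[-14.5,-33.8,0],"roll":0,"grip":40}
    - {"xyz":[-14.5,-33.8,0],"roll":0,"grip":40}
    - {"xyz":[-14.5,-33.8,0],"roll":0,"grip":40}
    - {"xyz":[-14.5,-33.8,0],"roll":0,"grip":40}

```text
time_s: 25.88
position: [0.6098, 0.0855, 0.1625]
tcp_rot: [[0.992, -0.129, 0.004], [-0.129, -0.992, -0.001], [0.004, 0.001, -1.0]]
force: [0.4, 0.9, -0.7]
opening: 0.393
grasp_force: 0.0
```

>>> move_arm:
  increments:
    - {"xyz":[-14.5,-33.8,0],"roll":0,"grip":40}
    - {"xyz":[0,0,0],"roll":0,"grip":40}
    - {"xyz":[0,0,0],"roll":0,"grip":40}

```text
time_s: 26.13
position: [0.5994, 0.1217, 0.1624]
tcp_rot: [[0.992, -0.125, 0.003], [-0.125, -0.992, -0.001], [0.003, 0.001, -1.0]]
force: [0.7, 0.4, 0.9]
opening: 0.396
grasp_force: 0.0
```

```bash
cat > ct.py <<'E'
from tube import *
# rectified map of cradle plane z=.042 in carousel frame, sample brightness along cx .2285
def prof(n):
    a,d=bot.capture(n);P=cloud(n,d)
    ys=np.arange(-.075,.0751,.0025)
    uv=proj(n,[cr(.2285,y,.0425) for y in ys])
    out=[]
    for y,(u,v) in zip(ys,uv):
        u,v=int(round(u)),int(round(v));out.append((round(y*1000,1),a[v,u].tolist(),round(float(P[v,u,2])*1000)))
    return out
if __name__=="__main__":
    s=bot.read_state();print(s["position"],s["time_s"],np.degrees(np.arctan2(s["tcp_rot"][1,0],s["tcp_rot"][0,0])))
    for o in prof("top"):print(*o)
    for d in bot.spot_in("tube_a","top")[:8]: print(round(d["conf"],2),c2w("top",d["at"]).round(3))
    for t in bot.trace("tube_a","top"):
        q=np.argwhere(t["mask"])[:,::-1].astype(float)
        if abs(q.mean(0)-proj("top",[cr(.2285,0,.04)])[0]).max()<20:
            w=onplane("top",q,.04)[:,:2]-O;x,y=w@ux,w@uy;print("mask",len(q),x.min(),x.max(),y.min(),y.max())
E
python3 ct.py
```

```text
[0.59939139 0.1216513  0.1624033 ] 26.1333 -7.1961881350269525
-75.0 [186, 213, 177] 3
-72.5 [188, 214, 177] 0
-70.0 [189, 215, 178] -3
-67.5 [195, 222, 182] 2
-65.0 [131, 134, 128] 46
-62.5 [107, 107, 105] 49
-60.0 [55, 56, 54] 35
-57.5 [51, 52, 50] 20
-55.0 [63, 64, 63] 8
-52.5 [63, 64, 62] 10
-50.0 [136, 140, 135] 43
-47.5 [132, 135, 131] 42
-45.0 [132, 135, 131] 42
-42.5 [131, 133, 129] 45
-40.0 [132, 135, 131] 44
-37.5 [127, 130, 126] 44
-35.0 [126, 127, 123] 45
-32.5 [116, 119, 116] 43
-30.0 [187, 177, 170] 46
-27.5 [209, 197, 187] 43
-25.0 [224, 215, 204] 44
-22.5 [224, 215, 205] 44
-20.0 [222, 213, 203] 42
-17.5 [221, 211, 200] 44
-15.0 [220, 208, 198] 42
-12.5 [218, 206, 196] 45
-10.0 [216, 203, 194] 45
-7.5 [212, 199, 190] 44
-5.0 [208, 194, 185] 44
-2.5 [226, 217, 209] 45
0.0 [224, 216, 206] 43
2.5 [224, 216, 205] 43
5.0 [223, 213, 202] 45
7.5 [222, 213, 202] 44
10.0 [225, 214, 204] 45
12.5 [189, 178, 170] 44
15.0 [187, 174, 165] 44
17.5 [184, 173, 165] 42
20.0 [183, 172, 164] 41
22.5 [105, 100, 95] 45
25.0 [109, 103, 98] 42
27.5 [107, 102, 96] 44
30.0 [111, 105, 99] 46
32.5 [110, 104, 100] 43
35.0 [108, 102, 98] 43
37.5 [109, 101, 98] 44
40.0 [107, 100, 96] 43
42.5 [107, 100, 96] 43
45.0 [103, 97, 92] 44
47.5 [103, 95, 91] 42
50.0 [98, 93, 87] 41
52.5 [75, 74, 71] 8
55.0 [68, 69, 66] 8
57.5 [70, 70, 69] 3
60.0 [69, 69, 68] 45
62.5 [66, 67, 66] 46
65.0 [67, 72, 64] 8
67.5 [100, 114, 94] 0
70.0 [100, 113, 94] 3
72.5 [100, 114, 95] 2
75.0 [100, 113, 94] 2
0.81 [ 0.303 -0.36   0.017]
0.67 [ 0.312 -0.225  0.017]
0.57 [ 0.596 -0.09   0.04 ]
0.49 [ 0.479 -0.251  0.117]
0.48 [ 0.43  -0.088  0.014]
mask 265 0.21850960671732889 0.2384990544798532 -0.0494047296854932 0.049328561152525235
```

>>> move_arm:
  increments:
    - {"xyz":[4.2,34.8,0],"roll":0,"grip":40}
    - {"xyz":[4.2,34.8,0],"roll":0,"grip":40}
    - {"xyz":[4.2,34.8,0],"roll":0,"grip":40}
    - {"xyz":[4.2,34.8,0],"roll":0,"grip":40}
    - {"xyz":[4.2,34.8,0],"roll":0,"grip":40}

```text
time_s: 26.7
position: [0.5974, -0.0588, 0.162]
tcp_rot: [[0.991, -0.132, 0.001], [-0.132, -0.991, -0.001], [0.001, 0.001, -1.0]]
force: [0.8, -0.1, -0.7]
opening: 0.4
grasp_force: 0.0
```

>>> move_arm:
  increments:
    - {"xyz":[4.2,34.8,0],"roll":0,"grip":40}
    - {"xyz":[0,0,30],"roll":0,"grip":40}
    - {"xyz":[0,0,30],"roll":0,"grip":40}
    - {"xyz":[0,0,30],"roll":0,"grip":40}
    - {"xyz":[0,0,0],"roll":0,"grip":40}

```text
time_s: 27.12
position: [0.5922, -0.0913, 0.0664]
tcp_rot: [[0.991, -0.133, -0.011], [-0.133, -0.991, 0.003], [-0.011, -0.002, -1.0]]
force: [-0.7, -0.0, -0.7]
opening: 0.399
grasp_force: 0.0
```

>>> move_arm:
  increments:
    - {"xyz":[0,0,0],"roll":0,"grip":40}
    - {"xyz":[0,0,0],"roll":0,"grip":40}

```text
time_s: 27.28
position: [0.5979, -0.0915, 0.0731]
tcp_rot: [[0.991, -0.131, 0.002], [-0.131, -0.991, -0.001], [0.003, 0.001, -1.0]]
force: [0.2, -0.3, 0.3]
opening: 0.402
grasp_force: 0.0
```

>>> move_arm:
  increments:
    - {"xyz":[0,-1,25],"roll":0,"grip":40}
    - {"xyz":[0,0,25],"roll":0,"grip":40}
    - {"xyz":[0,0,20],"roll":0,"grip":40}
    - {"xyz":[0,0,10],"roll":0,"grip":40}
    - {"xyz":[0,0,0],"roll":0,"grip":40}

```text
time_s: 27.7
position: [0.5968, -0.0891, -0.0083]
tcp_rot: [[0.992, -0.129, -0.001], [-0.129, -0.992, 0.0], [-0.001, -0.0, -1.0]]
force: [0.1, 0.4, 0.4]
opening: 0.403
grasp_force: 0.0
```

>>> move_arm:
  increments:
    - {"xyz":[0,0,0],"roll":0,"grip":0}
    - {"xyz":[0,0,0],"roll":0,"grip":0}
    - {"xyz":[0,0,0],"roll":0,"grip":0}
    - {"xyz":[0,0,0],"roll":0,"grip":0}
    - {"xyz":[0,0,0],"roll":0,"grip":0}

```text
time_s: 28.12
position: [0.598, -0.0894, -0.0066]
tcp_rot: [[0.992, -0.13, 0.003], [-0.129, -0.992, -0.001], [0.003, 0.001, -1.0]]
force: [-0.4, -1.0, 5.3]
opening: 0.182
grasp_force: 30.0
```

>>> move_arm:
  increments:
    - {"xyz":[0,0,-30],"roll":0,"grip":0}
    - {"xyz":[0,0,-35],"roll":0,"grip":0}
    - {"xyz":[0,0,-35],"roll":0,"grip":0}
    - {"xyz":[0,0,0],"roll":0,"grip":0}
    - {"xyz":[0,0,0],"roll":0,"grip":0}

```text
time_s: 28.53
position: [0.5987, -0.0896, 0.0947]
tcp_rot: [[0.992, -0.13, 0.006], [-0.13, -0.992, -0.002], [0.006, 0.001, -1.0]]
force: [-1.0, 0.1, -1.7]
opening: 0.186
grasp_force: 30.0
```

```bash
python3 rackfit.py; python3 - <<'E'
from h import *
s=bot.read_state();print(s["position"],s["opening"],s["grasp_force"],np.degrees(np.arctan2(s["tcp_rot"][1,0],s["tcp_rot"][0,0])))
E
```

```text
top 3882 [array([543.2, 152.2]), array([208.5, 144.4]), np.float64(5.9)] [array([548.9, 108.6]), array([212.6, 238.9]), np.float64(5.8)]
scene 1542 [array([554.5, 146.5]), array([214.8, 154.3]), np.float64(4.9)] [array([ 810. , -174.4]), array([ 204.6, 1087.1]), np.float64(35.4)]
[ 0.5959053  -0.08873772  0.09157349] 0.18583370572503707 30.000028610229492 -7.4458827529851215
```

>>> move_arm:
  increments:
    - {"xyz":[0,0,0],"roll":-0.1165,"grip":0}
    - {"xyz":[0,0,0],"roll":-0.1165,"grip":0}
    - {"xyz":[2,-36.6,0],"roll":0,"grip":0}
    - {"xyz":[2,-36.6,0],"roll":0,"grip":0}
    - {"xyz":[2,-36.6,0],"roll":0,"grip":0}

```text
time_s: 29.05
position: [0.5896, 0.0215, 0.0897]
tcp_rot: [[0.995, 0.1, -0.004], [0.1, -0.995, 0.001], [-0.004, -0.001, -1.0]]
force: [0.4, 0.4, -0.3]
opening: 0.189
grasp_force: 30.0
```

>>> move_arm:
  increments:
    - {"xyz":[2,-36.6,0],"roll":0,"grip":0}
    - {"xyz":[2,-36.6,0],"roll":0,"grip":0}
    - {"xyz":[2,-36.6,0],"roll":0,"grip":0}
    - {"xyz":[2,-36.6,0],"roll":0,"grip":0}
    - {"xyz":[2,-36.6,0],"roll":0,"grip":0}

```text
time_s: 29.47
position: [0.5805, 0.2053, 0.0897]
tcp_rot: [[0.995, 0.103, -0.005], [0.103, -0.995, -0.001], [-0.005, 0.0, -1.0]]
force: [1.4, 0.2, -0.7]
opening: 0.182
grasp_force: 30.0
```

>>> move_arm:
  increments:
    - {"xyz":[0,0,30],"roll":0,"grip":0}
    - {"xyz":[0,0,30],"roll":0,"grip":0}
    - {"xyz":[0,0,10],"roll":0,"grip":0}
    - {"xyz":[0,0,0],"roll":0,"grip":0}
    - {"xyz":[0,0,0],"roll":0,"grip":0}

```text
time_s: 29.88
position: [0.5815, 0.2033, 0.0206]
tcp_rot: [[0.995, 0.102, -0.003], [0.102, -0.995, -0.0], [-0.003, 0.0, -1.0]]
force: [0.2, -0.7, -0.7]
opening: 0.182
grasp_force: 30.0
```

>>> move_arm:
  increments:
    - {"xyz":[0,0,0],"roll":0,"grip":0}
    - {"xyz":[0,0,0],"roll":0,"grip":0}

```text
time_s: 30.05
position: [0.584, 0.2035, 0.0234]
tcp_rot: [[0.995, 0.102, 0.003], [0.102, -0.995, 0.0], [0.003, -0.0, -1.0]]
force: [-0.8, -0.6, -0.6]
opening: 0.182
grasp_force: 30.0
```

>>> move_arm:
  increments:
    - {"xyz":[0,0,15],"roll":0,"grip":0}
    - {"xyz":[0,0,15],"roll":0,"grip":0}
    - {"xyz":[0,0,10],"roll":0,"grip":0}
    - {"xyz":[0,0,5],"roll":0,"grip":0}
    - {"xyz":[0,0,0],"roll":0,"grip":0}

```text
time_s: 30.47
position: [0.5827, 0.2039, -0.023]
tcp_rot: [[0.995, 0.102, -0.0], [0.102, -0.995, 0.0], [0.0, -0.0, -1.0]]
force: [-0.7, 0.1, -1.0]
opening: 0.185
grasp_force: 30.0
```

>>> move_arm:
  increments:
    - {"xyz":[0,0,0],"roll":0,"grip":35}
    - {"xyz":[0,0,0],"roll":0,"grip":35}
    - {"xyz":[0,0,0],"roll":0,"grip":35}
    - {"xyz":[0,0,0],"roll":0,"grip":35}
    - {"xyz":[0,0,-20],"roll":0,"grip":35}

```text
time_s: 30.88
position: [0.5797, 0.2033, -0.0057]
tcp_rot: [[0.995, 0.103, -0.007], [0.103, -0.995, -0.001], [-0.007, 0.0, -1.0]]
force: [-0.4, -0.1, 0.5]
opening: 0.345
grasp_force: 0.0
```

>>> move_arm:
  increments:
    - {"xyz":[0,0,-40],"roll":0,"grip":35}
    - {"xyz":[0,0,-40],"roll":0,"grip":60}
    - {"xyz":[0,0,-40],"roll":0,"grip":60}
    - {"xyz":[0,0,-41],"roll":-0.097,"grip":60}
    - {"xyz":[0,0,-10],"roll":-0.097,"grip":60}

```text
time_s: 31.3
position: [0.587, 0.2047, 0.1758]
tcp_rot: [[0.955, 0.297, 0.014], [0.297, -0.955, 0.002], [0.014, 0.002, -1.0]]
force: [0.2, -0.4, 0.9]
opening: 0.552
grasp_force: 0.0
```

>>> move_arm:
  increments:
    - {"xyz":[0,0,0],"roll":-0.097,"grip":60}
    - {"xyz":[-15.3,33.9,0],"roll":0,"grip":60}
    - {"xyz":[-15.3,33.9,0],"roll":0,"grip":60}
    - {"xyz":[-15.3,33.9,0],"roll":0,"grip":60}
    - {"xyz":[-15.3,33.9,0],"roll":0,"grip":60}

```text
time_s: 31.72
position: [0.5777, 0.054, 0.1684]
tcp_rot: [[0.923, 0.385, 0.001], [0.385, -0.923, -0.0], [0.001, 0.0, -1.0]]
force: [0.6, 0.5, 0.0]
opening: 0.597
grasp_force: 0.0
```

>>> move_arm:
  increments:
    - {"xyz":[-15.3,33.9,0],"roll":0,"grip":60}
    - {"xyz":[-15.3,33.9,0],"roll":0,"grip":60}
    - {"xyz":[-15.3,33.9,0],"roll":0,"grip":60}
    - {"xyz":[-15.3,33.9,0],"roll":0,"grip":60}
    - {"xyz":[-15.3,33.9,0],"roll":0,"grip":60}

```text
time_s: 32.13
position: [0.5721, -0.1325, 0.1683]
tcp_rot: [[0.923, 0.384, 0.0], [0.384, -0.923, -0.0], [0.0, 0.0, -1.0]]
force: [0.5, -0.1, -0.2]
opening: 0.599
grasp_force: 0.0
```

>>> move_arm:
  increments:
    - {"xyz":[-15.3,33.9,0],"roll":0,"grip":60}
    - {"xyz":[-15.3,33.9,0],"roll":0,"grip":60}
    - {"xyz":[-15.3,33.9,0],"roll":0,"grip":60}
    - {"xyz":[-15.3,33.9,0],"roll":0,"grip":60}
    - {"xyz":[-15.3,33.9,0],"roll":0,"grip":60}

```text
time_s: 32.55
position: [0.5664, -0.3184, 0.1682]
tcp_rot: [[0.923, 0.384, 0.0], [0.384, -0.923, -0.0], [0.0, 0.0, -1.0]]
force: [0.6, -0.3, 0.3]
opening: 0.602
grasp_force: 0.0
```

>>> move_arm:
  increments:
    - {"xyz":[0,0,0],"roll":0,"grip":60}
    - {"xyz":[0,0,0],"roll":0,"grip":60}
    - {"xyz":[0,0,0],"roll":0,"grip":60}

```text
time_s: 32.8
position: [0.5664, -0.316, 0.1677]
tcp_rot: [[0.924, 0.383, -0.001], [0.383, -0.924, 0.001], [-0.0, -0.002, -1.0]]
force: [0.1, 0.7, 0.1]
opening: 0.596
grasp_force: 0.0
```

```bash
cat > chk.py <<'E'
import sys
from rackfit import *
a,P,m,uv=rack("top")
r=cv2.minAreaRect((onplane("top",uv,.024)[:,:2]*1000).astype(np.float32));print([np.round(x,1) for x in r])
O=np.array([.544,.1535]);f=np.radians(5.9);ux=np.array([np.cos(f),np.sin(f)]);uy=np.array([-np.sin(f),np.cos(f)])
w=P[...,:2]-O;x,y=w@ux,w@uy
hsv=cv2.cvtColor(a,cv2.COLOR_RGB2HSV)
g=((hsv[...,1]<70)&(abs(x)<.11)&(abs(y)<.08)).astype(np.uint8)
k,l,s,c=cv2.connectedComponentsWithStats(g)
for i in range(1,k):
    if s[i,4]<40:continue
    uv=np.argwhere(l==i)[:,::-1].astype(float);q=onplane("top",uv,.019)[:,:2]-O
    rr=cv2.minAreaRect((np.c_[q@ux,q@uy]*1000).astype(np.float32))
    z=P[l==i][:,2];print(s[i,4],[np.round(v,1) for v in rr],"z",np.percentile(z,[20,50,80]).round(4))
s=bot.read_state();print(s["position"],np.degrees(np.arctan2(s["tcp_rot"][1,0],s["tcp_rot"][0,0])))
E
python3 chk.py
```

```text
[array([543.2, 152.2]), array([208.5, 144.4]), np.float64(5.9)]
443 [array([-1.7, -3. ]), array([157.2, 215.1]), np.float64(90.0)] z [-0.0014  0.0002  0.0019]
228 [array([42.8, 49. ]), array([17.6, 96.9]), np.float64(89.5)] z [0.018  0.0207 0.0227]
171 [array([-58. ,  48.9]), array([73.7, 17. ]), np.float64(0.2)] z [0.0185 0.0212 0.023 ]
[ 0.56657064 -0.31514285  0.16778484] 22.609603517526732
```

Both tubes are seated (heights about 21 mm, in line). Turning to the third tube.

>>> move_arm:
  increments:
    - {"xyz":[1,2,25],"roll":0,"grip":60}
    - {"xyz":[0,0,18],"roll":0,"grip":60}
    - {"xyz":[0,0,11],"roll":0,"grip":60}
    - {"xyz":[0,0,0],"roll":0,"grip":0}
    - {"xyz":[0,0,0],"roll":0,"grip":0}

```text
time_s: 33.27
position: [0.5686, -0.3166, 0.1137]
tcp_rot: [[0.923, 0.385, -0.001], [0.385, -0.923, 0.001], [-0.001, -0.001, -1.0]]
force: [-0.0, -1.0, 0.2]
opening: 0.519
grasp_force: 0.0
```

>>> move_arm:
  increments:
    - {"xyz":[0,0,0],"roll":0,"grip":0}
    - {"xyz":[0,0,0],"roll":0,"grip":0}
    - {"xyz":[0,0,0],"roll":0,"grip":0}
    - {"xyz":[0,0,0],"roll":0,"grip":0}
    - {"xyz":[0,0,0],"roll":0,"grip":0}

```text
time_s: 33.68
position: [0.5684, -0.3164, 0.115]
tcp_rot: [[0.923, 0.384, -0.0], [0.384, -0.923, 0.003], [0.001, -0.003, -1.0]]
force: [-1.7, 5.5, 6.1]
opening: 0.254
grasp_force: 30.0
```

>>> move_arm:
  increments:
    - {"xyz":[0,0,0],"roll":0.1163,"grip":0}
    - {"xyz":[0,0,0],"roll":0.1163,"grip":0}
    - {"xyz":[0,0,0],"roll":0.1163,"grip":0}
    - {"xyz":[0,0,0],"roll":0.1163,"grip":0}
    - {"xyz":[0,0,0],"roll":0.1163,"grip":0}

```text
time_s: 34.1
position: [0.5683, -0.3159, 0.115]
tcp_rot: [[0.982, -0.191, -0.001], [-0.191, -0.982, 0.003], [-0.001, -0.003, -1.0]]
force: [-2.1, 5.6, 6.7]
opening: 0.252
grasp_force: 30.0
```

>>> move_arm:
  increments:
    - {"xyz":[0,0,0],"roll":0.1163,"grip":0}
    - {"xyz":[0,0,0],"roll":0.1163,"grip":0}
    - {"xyz":[0,0,0],"roll":0.1163,"grip":0}
    - {"xyz":[0,0,0],"roll":0.1163,"grip":0}
    - {"xyz":[0,0,0],"roll":0,"grip":0}

```text
time_s: 34.52
position: [0.5685, -0.3155, 0.115]
tcp_rot: [[0.792, -0.611, -0.0], [-0.611, -0.792, 0.004], [-0.003, -0.003, -1.0]]
force: [-2.0, 7.1, 5.7]
opening: 0.247
grasp_force: 30.0
```

>>> move_arm:
  increments:
    - {"xyz":[0,0,0],"roll":0,"grip":0}
    - {"xyz":[0,0,0],"roll":0,"grip":0}

```text
time_s: 34.68
position: [0.5685, -0.3155, 0.115]
tcp_rot: [[0.794, -0.608, -0.0], [-0.608, -0.794, 0.004], [-0.003, -0.003, -1.0]]
force: [-0.7, 6.7, 6.5]
opening: 0.245
grasp_force: 30.0
```

>>> move_arm:
  increments:
    - {"xyz":[0,0,0],"roll":0,"grip":55}
    - {"xyz":[0,0,0],"roll":0,"grip":55}
    - {"xyz":[0,0,0],"roll":0,"grip":55}
    - {"xyz":[0,0,0],"roll":0,"grip":55}
    - {"xyz":[0,0,-20],"roll":0,"grip":55}

```text
time_s: 35.1
position: [0.566, -0.3167, 0.13]
tcp_rot: [[0.794, -0.608, -0.007], [-0.608, -0.794, 0.005], [-0.008, 0.0, -1.0]]
force: [-0.8, 0.3, -0.6]
opening: 0.517
grasp_force: 0.0
```

>>> move_arm:
  increments:
    - {"xyz":[0,0,-40],"roll":0,"grip":0}
    - {"xyz":[-1.2,-37.8,0],"roll":0,"grip":0}
    - {"xyz":[-1.2,-37.8,0],"roll":0,"grip":0}
    - {"xyz":[-1.2,-37.8,0],"roll":0,"grip":0}
    - {"xyz":[-1.2,-37.8,0],"roll":0,"grip":0}

```text
time_s: 35.52
position: [0.6576, -0.1947, 0.1743]
tcp_rot: [[0.794, -0.609, 0.001], [-0.609, -0.794, -0.001], [0.001, 0.0, -1.0]]
force: [0.5, 0.3, 0.1]
opening: 0.257
grasp_force: 0.0
```

>>> move_arm:
  increments:
    - {"xyz":[-1.2,-37.8,0],"roll":0,"grip":0}
    - {"xyz":[0,0,0],"roll":-0.1044,"grip":0}
    - {"xyz":[0,0,0],"roll":-0.1044,"grip":0}
    - {"xyz":[0,0,0],"roll":-0.1044,"grip":0}
    - {"xyz":[0,0,0],"roll":-0.1044,"grip":0}

```text
time_s: 35.93
position: [0.679, -0.1643, 0.1736]
tcp_rot: [[0.974, -0.227, -0.0], [-0.227, -0.974, -0.001], [0.0, 0.001, -1.0]]
force: [-0.0, -0.3, -0.1]
opening: 0.008
grasp_force: 0.0
```

>>> move_arm:
  increments:
    - {"xyz":[0,0,0],"roll":-0.1044,"grip":0}
    - {"xyz":[0,0,0],"roll":0,"grip":0}

```text
time_s: 36.1
position: [0.6788, -0.1646, 0.1736]
tcp_rot: [[0.992, -0.129, -0.0], [-0.129, -0.992, -0.0], [-0.0, 0.0, -1.0]]
force: [-0.4, -0.3, 0.4]
opening: 0.003
grasp_force: 0.0
```

```bash
python3 - <<'E'
from h import *
b,e=bot.capture("scene");P=cloud("scene",e)
m=(P[...,2]>.163)&(P[...,2]<.176)&(abs(P[...,0]-.568)<.05)&(abs(P[...,1]+.317)<.05)
q=P[m][:,:2];print(len(q),cv2.minAreaRect((q*1000).astype(np.float32)))
s=bot.read_state();print(s["position"],np.degrees(np.arctan2(s["tcp_rot"][1,0],s["tcp_rot"][0,0])))
for d in bot.spot_in("tube_a","scene")[:8]: print(round(d["conf"],2),c2w("scene",d["at"]).round(3))
E
```

```text
190 ((570.1721801757812, -318.4836730957031), (20.969209671020508, 65.22134399414062), 53.014163970947266)
[ 0.67874146 -0.16467822  0.17367444] -7.6274456552108365
0.72 [ 0.318 -0.221  0.012]
0.67 [ 0.301 -0.366  0.015]
0.63 [0.588 0.202 0.025]
0.59 [ 0.58  -0.209  0.117]
```

>>> move_arm:
  increments:
    - {"xyz":[0,0,35],"roll":0,"grip":0}
    - {"xyz":[0,0,35],"roll":0,"grip":0}
    - {"xyz":[0,0,15],"roll":0,"grip":0}
    - {"xyz":[0,0,12],"roll":0,"grip":0}
    - {"xyz":[0,0,12],"roll":0,"grip":0}

```text
time_s: 36.62
position: [0.6781, -0.163, 0.0644]
tcp_rot: [[0.991, -0.132, -0.002], [-0.132, -0.991, 0.002], [-0.002, -0.002, -1.0]]
force: [-2.8, 3.6, 4.7]
opening: 0.003
grasp_force: 2.6
```

>>> move_arm:
  increments:
    - {"xyz":[0,0,12],"roll":0,"grip":0}
    - {"xyz":[0,0,10],"roll":0,"grip":0}
    - {"xyz":[0,0,0],"roll":0,"grip":0}
    - {"xyz":[0,0,0],"roll":0,"grip":0}
    - {"xyz":[0,0,0],"roll":0,"grip":0}

```text
time_s: 37.03
position: [0.6787, -0.1647, 0.0463]
tcp_rot: [[0.991, -0.131, 0.001], [-0.131, -0.991, -0.001], [0.001, 0.001, -1.0]]
force: [-6.8, 4.0, 15.0]
opening: 0.007
grasp_force: 6.9
```

>>> move_arm:
  increments:
    - {"xyz":[0,0,0],"roll":0,"grip":0}
    - {"xyz":[0,0,0],"roll":0,"grip":0}
    - {"xyz":[0,0,0],"roll":0,"grip":0}
    - {"xyz":[0,0,0],"roll":0,"grip":0}
    - {"xyz":[0,0,0],"roll":0,"grip":0}

```text
time_s: 37.45
position: [0.6787, -0.1647, 0.0462]
tcp_rot: [[0.991, -0.131, 0.001], [-0.131, -0.991, -0.001], [0.001, 0.001, -1.0]]
force: [-6.8, 2.9, 14.9]
opening: 0.004
grasp_force: 6.9
```

>>> move_arm:
  increments:
    - {"xyz":[0,0,-40],"roll":0,"grip":0}
    - {"xyz":[0,0,-40],"roll":0,"grip":40}
    - {"xyz":[0,0,-40],"roll":0,"grip":40}
    - {"xyz":[-14.5,-33.8,0],"roll":0,"grip":40}
    - {"xyz":[-14.5,-33.8,0],"roll":0,"grip":40}

```text
time_s: 37.87
position: [0.6634, -0.0972, 0.1676]
tcp_rot: [[0.991, -0.135, 0.013], [-0.135, -0.991, -0.006], [0.014, 0.004, -1.0]]
force: [0.2, 0.8, 0.2]
opening: 0.227
grasp_force: 0.0
```

>>> move_arm:
  increments:
    - {"xyz":[-14.5,-33.8,0],"roll":0,"grip":40}
    - {"xyz":[-14.5,-33.8,0],"roll":0,"grip":40}
    - {"xyz":[-14.5,-33.8,0],"roll":0,"grip":40}
    - {"xyz":[-14.5,-33.8,0],"roll":0,"grip":40}
    - {"xyz":[-14.5,-33.8,0],"roll":0,"grip":40}

```text
time_s: 38.28
position: [0.6101, 0.0841, 0.1635]
tcp_rot: [[0.991, -0.131, 0.004], [-0.131, -0.991, -0.001], [0.005, 0.001, -1.0]]
force: [0.3, 0.7, -0.3]
opening: 0.401
grasp_force: 0.0
```

>>> move_arm:
  increments:
    - {"xyz":[-14.5,-33.8,0],"roll":0,"grip":40}
    - {"xyz":[0,0,0],"roll":0,"grip":40}
    - {"xyz":[0,0,0],"roll":0,"grip":40}

```text
time_s: 38.53
position: [0.5997, 0.1203, 0.1634]
tcp_rot: [[0.992, -0.127, 0.003], [-0.127, -0.992, -0.001], [0.003, 0.001, -1.0]]
force: [0.9, -0.1, 0.6]
opening: 0.403
grasp_force: 0.0
```

```bash
python3 ct.py
```

```text
[0.5996967  0.120308   0.16341175] 38.5333 -7.283641781217968
-75.0 [188, 214, 177] -2
-72.5 [188, 214, 177] 2
-70.0 [191, 216, 179] 0
-67.5 [194, 222, 183] 2
-65.0 [131, 135, 129] 48
-62.5 [106, 107, 106] 48
-60.0 [56, 57, 55] 38
-57.5 [53, 54, 52] 21
-55.0 [64, 63, 62] 4
-52.5 [63, 65, 64] 8
-50.0 [123, 125, 121] 45
-47.5 [131, 134, 131] 46
-45.0 [131, 134, 131] 46
-42.5 [135, 136, 131] 45
-40.0 [134, 136, 133] 48
-37.5 [132, 134, 130] 40
-35.0 [127, 130, 125] 43
-32.5 [119, 121, 120] 45
-30.0 [175, 168, 161] 43
-27.5 [210, 195, 186] 44
-25.0 [228, 220, 211] 44
-22.5 [223, 215, 205] 45
-20.0 [221, 210, 199] 45
-17.5 [221, 211, 201] 42
-15.0 [219, 207, 197] 49
-12.5 [218, 206, 196] 45
-10.0 [216, 203, 192] 44
-7.5 [212, 199, 188] 43
-5.0 [210, 196, 187] 43
-2.5 [228, 221, 212] 42
0.0 [228, 220, 211] 45
2.5 [223, 215, 204] 42
5.0 [222, 212, 201] 46
7.5 [227, 216, 207] 47
10.0 [198, 185, 177] 45
12.5 [115, 108, 103] 45
15.0 [104, 96, 93] 46
17.5 [104, 96, 93] 44
20.0 [106, 99, 95] 44
22.5 [109, 102, 98] 40
25.0 [109, 102, 96] 46
27.5 [110, 103, 98] 41
30.0 [109, 102, 98] 46
32.5 [110, 105, 99] 42
35.0 [110, 103, 99] 46
37.5 [110, 103, 97] 44
40.0 [107, 101, 97] 43
42.5 [107, 101, 97] 43
45.0 [105, 99, 95] 43
47.5 [102, 95, 90] 44
50.0 [99, 94, 88] 42
52.5 [76, 76, 73] 8
55.0 [67, 67, 66] 7
57.5 [71, 72, 70] 5
60.0 [71, 72, 70] 50
62.5 [66, 67, 66] 51
65.0 [67, 72, 64] 9
67.5 [101, 114, 96] 1
70.0 [100, 114, 95] 2
72.5 [102, 114, 95] 0
75.0 [101, 114, 95] 2
0.83 [ 0.304 -0.358  0.015]
0.68 [ 0.314 -0.222  0.013]
0.57 [ 0.429 -0.084  0.012]
0.55 [ 0.593 -0.09   0.043]
mask 261 0.21909579444978736 0.2384990544798532 -0.04969153637468734 0.049328561152525235
```

A second long tube, centred in the cradle; same grasp as before.

>>> move_arm:
  increments:
    - {"xyz":[4.2,34.6,0],"roll":0,"grip":40}
    - {"xyz":[4.2,34.6,0],"roll":0,"grip":40}
    - {"xyz":[4.2,34.6,0],"roll":0,"grip":40}
    - {"xyz":[4.2,34.6,0],"roll":0,"grip":40}
    - {"xyz":[4.2,34.6,0],"roll":0,"grip":40}

```text
time_s: 39.1
position: [0.5976, -0.0592, 0.163]
tcp_rot: [[0.991, -0.133, 0.001], [-0.133, -0.991, -0.001], [0.001, 0.001, -1.0]]
force: [0.0, -0.6, -1.1]
opening: 0.397
grasp_force: 0.0
```

>>> move_arm:
  increments:
    - {"xyz":[4.2,34.6,0],"roll":0,"grip":40}
    - {"xyz":[0,0,30],"roll":0,"grip":40}
    - {"xyz":[0,0,30],"roll":0,"grip":40}
    - {"xyz":[0,0,30],"roll":0,"grip":40}
    - {"xyz":[0,0,0],"roll":0,"grip":40}

```text
time_s: 39.52
position: [0.5924, -0.0915, 0.0674]
tcp_rot: [[0.991, -0.134, -0.01], [-0.134, -0.991, 0.003], [-0.011, -0.002, -1.0]]
force: [-1.2, 0.2, -0.8]
opening: 0.401
grasp_force: 0.0
```

>>> move_arm:
  increments:
    - {"xyz":[0,0,0],"roll":0,"grip":40}
    - {"xyz":[0,0,0],"roll":0,"grip":40}

```text
time_s: 39.68
position: [0.5982, -0.0916, 0.0741]
tcp_rot: [[0.991, -0.132, 0.002], [-0.132, -0.991, -0.001], [0.003, 0.001, -1.0]]
force: [-0.1, 0.8, 1.1]
opening: 0.402
grasp_force: 0.0
```

>>> move_arm:
  increments:
    - {"xyz":[0,-1,25],"roll":0,"grip":40}
    - {"xyz":[0,0,25],"roll":0,"grip":40}
    - {"xyz":[0,0,20],"roll":0,"grip":40}
    - {"xyz":[0,0,11],"roll":0,"grip":40}
    - {"xyz":[0,0,0],"roll":0,"grip":40}

```text
time_s: 40.1
position: [0.5969, -0.0892, -0.0085]
tcp_rot: [[0.991, -0.13, -0.001], [-0.13, -0.991, 0.0], [-0.001, -0.0, -1.0]]
force: [-0.5, -0.1, -0.1]
opening: 0.397
grasp_force: 0.0
```

>>> move_arm:
  increments:
    - {"xyz":[0,0,0],"roll":0,"grip":0}
    - {"xyz":[0,0,0],"roll":0,"grip":0}
    - {"xyz":[0,0,0],"roll":0,"grip":0}
    - {"xyz":[0,0,0],"roll":0,"grip":0}
    - {"xyz":[0,0,0],"roll":0,"grip":0}

```text
time_s: 40.52
position: [0.5982, -0.0896, -0.0066]
tcp_rot: [[0.991, -0.13, 0.003], [-0.13, -0.991, -0.001], [0.003, 0.001, -1.0]]
force: [0.1, -0.1, 4.6]
opening: 0.185
grasp_force: 30.0
```

>>> move_arm:
  increments:
    - {"xyz":[0,0,-30],"roll":0,"grip":0}
    - {"xyz":[0,0,-35],"roll":0,"grip":0}
    - {"xyz":[0,0,-35],"roll":0,"grip":0}
    - {"xyz":[0,0,0],"roll":0,"grip":0}
    - {"xyz":[0,0,0],"roll":0,"grip":0}

```text
time_s: 40.93
position: [0.5989, -0.0898, 0.0948]
tcp_rot: [[0.991, -0.13, 0.006], [-0.13, -0.991, -0.002], [0.006, 0.001, -1.0]]
force: [-0.5, -0.9, -1.1]
opening: 0.185
grasp_force: 30.0
```

```bash
python3 chk.py; python3 - <<'E'
from rig import bot
s=bot.read_state();print(s["opening"],s["grasp_force"])
E
```

```text
[array([543.2, 152.2]), array([208.5, 144.4]), np.float64(5.9)]
437 [array([-35. , -50.7]), array([128.7, 261.5]), np.float64(55.0)] z [-0.0013  0.0003  0.0019]
231 [array([43.5, 49.1]), array([17.6, 98.4]), np.float64(89.7)] z [0.0178 0.0207 0.0228]
172 [array([-58. ,  48.9]), array([73.7, 17. ]), np.float64(0.2)] z [0.0179 0.0207 0.0227]
1204 [array([-185.4,  302.5]), array([ 59.3, 221.1]), np.float64(3.5)] z [0.7603 0.772  0.7816]
[ 0.59714447 -0.08921738  0.09283644] -7.48536840263216
0.18273196288717228 29.999586045742035
```

>>> move_arm:
  increments:
    - {"xyz":[0,0,0],"roll":-0.1165,"grip":0}
    - {"xyz":[0,0,0],"roll":-0.1165,"grip":0}
    - {"xyz":[2.8,-33.9,0],"roll":0,"grip":0}
    - {"xyz":[2.8,-33.9,0],"roll":0,"grip":0}
    - {"xyz":[2.8,-33.9,0],"roll":0,"grip":0}

```text
time_s: 41.4
position: [0.5931, 0.0135, 0.0898]
tcp_rot: [[0.995, 0.1, -0.005], [0.1, -0.995, 0.001], [-0.004, -0.001, -1.0]]
force: [-0.2, 0.6, -0.5]
opening: 0.181
grasp_force: 30.0
```

>>> move_arm:
  increments:
    - {"xyz":[2.8,-33.9,0],"roll":0,"grip":0}
    - {"xyz":[2.8,-33.9,0],"roll":0,"grip":0}
    - {"xyz":[2.8,-33.9,0],"roll":0,"grip":0}
    - {"xyz":[0,0,0],"roll":0,"grip":0}
    - {"xyz":[0,0,30],"roll":0,"grip":0}

```text
time_s: 41.82
position: [0.5961, 0.1174, 0.0648]
tcp_rot: [[0.994, 0.106, 0.009], [0.106, -0.994, 0.0], [0.009, 0.001, -1.0]]
force: [1.0, 0.7, -1.0]
opening: 0.186
grasp_force: 30.0
```

>>> move_arm:
  increments:
    - {"xyz":[0,0,30],"roll":0,"grip":0}
    - {"xyz":[0,0,10],"roll":0,"grip":0}
    - {"xyz":[0,0,0],"roll":0,"grip":0}
    - {"xyz":[0,0,0],"roll":0,"grip":0}
    - {"xyz":[0,0,0],"roll":0,"grip":0}

```text
time_s: 42.23
position: [0.5938, 0.1145, 0.0226]
tcp_rot: [[0.995, 0.102, 0.001], [0.102, -0.995, 0.0], [0.001, 0.0, -1.0]]
force: [-0.4, -0.5, -0.3]
opening: 0.181
grasp_force: 30.0
```

```bash
python3 - <<'E'
from h import *
s=bot.read_state();print(s["position"],s["opening"],s["grasp_force"])
# expected tube end (toward +x) and actual depth near it in scene
from numpy import *
f=radians(5.9);u=array([cos(f),sin(f),0])
c=s["position"]+[0,0,.043]
a,e=bot.capture("scene");P=cloud("scene",e)
for k in (-.06,-.055,-.05,-.045,-.04,.04,.045,.05,.055,.06):
    p=c+k*u+[0,0,.006];x,y=proj("scene",[p])[0].round().astype(int);print(k,P[y,x].round(3),p.round(3),a[y,x])
E
```

```text
[0.59375531 0.11447701 0.02262663] 0.1809350843841406 29.999524354934692
-0.06 [0.59  0.045 0.168] [0.534 0.108 0.072] [27 30 27]
-0.055 [0.595 0.044 0.169] [0.539 0.109 0.072] [25 29 27]
-0.05 [0.602 0.04  0.173] [0.544 0.109 0.072] [26 30 28]
-0.045 [0.609 0.041 0.173] [0.549 0.11  0.072] [27 30 29]
-0.04 [0.611 0.044 0.172] [0.554 0.11  0.072] [32 35 35]
0.04 [0.634 0.118 0.072] [0.634 0.119 0.072] [ 95 101 104]
0.045 [0.639 0.116 0.074] [0.639 0.119 0.072] [ 95 100 101]
0.05 [0.641 0.125 0.062] [0.643 0.12  0.072] [ 41  61 108]
0.055 [0.614 0.169 0.002] [0.648 0.12  0.072] [ 36  68 150]
0.06 [0.622 0.163 0.009] [0.653 0.121 0.072] [ 35  67 149]
```

>>> move_arm:
  increments:
    - {"xyz":[0,0,15],"roll":0,"grip":0}
    - {"xyz":[0,0,15],"roll":0,"grip":0}
    - {"xyz":[0,0,10],"roll":0,"grip":0}
    - {"xyz":[0,0,6],"roll":0,"grip":0}
    - {"xyz":[0,0,0],"roll":0,"grip":0}

```text
time_s: 42.7
position: [0.5925, 0.1147, -0.0246]
tcp_rot: [[0.995, 0.102, -0.001], [0.102, -0.995, -0.0], [-0.001, -0.0, -1.0]]
force: [-0.6, -0.3, -1.0]
opening: 0.187
grasp_force: 30.0
```

>>> move_arm:
  increments:
    - {"xyz":[0,0,0],"roll":0,"grip":35}
    - {"xyz":[0,0,0],"roll":0,"grip":35}
    - {"xyz":[0,0,0],"roll":0,"grip":35}
    - {"xyz":[0,0,0],"roll":0,"grip":35}
    - {"xyz":[0,0,-20],"roll":0,"grip":35}

```text
time_s: 43.12
position: [0.5902, 0.1148, -0.0064]
tcp_rot: [[0.995, 0.102, -0.006], [0.102, -0.995, -0.0], [-0.006, -0.001, -1.0]]
force: [-0.4, 0.1, -0.7]
opening: 0.34
grasp_force: 0.0
```

>>> move_arm:
  increments:
    - {"xyz":[0,0,-40],"roll":0,"grip":35}
    - {"xyz":[0,0,-40],"roll":0,"grip":35}
    - {"xyz":[0,0,-40],"roll":0,"grip":35}
    - {"xyz":[0,0,-40],"roll":0,"grip":35}
    - {"xyz":[0,0,-40],"roll":0,"grip":35}

```text
time_s: 43.53
position: [0.5925, 0.1149, 0.1984]
tcp_rot: [[0.995, 0.102, 0.0], [0.102, -0.995, 0.0], [0.0, 0.0, -1.0]]
force: [1.5, -1.0, -0.1]
opening: 0.346
grasp_force: 0.0
```

>>> move_arm:
  increments:
    - {"xyz":[-4,39.8,0],"roll":0,"grip":35}
    - {"xyz":[-4,39.8,0],"roll":0,"grip":35}
    - {"xyz":[-4,39.8,0],"roll":0,"grip":35}
    - {"xyz":[-4,39.8,0],"roll":0,"grip":35}
    - {"xyz":[0,0,0],"roll":0,"grip":35}

```text
time_s: 43.95
position: [0.594, -0.0526, 0.1967]
tcp_rot: [[0.995, 0.096, 0.002], [0.096, -0.995, -0.005], [0.002, 0.005, -1.0]]
force: [-0.4, 0.1, -0.3]
opening: 0.352
grasp_force: 0.0
```

```bash
python3 chk.py; python3 - <<'E'
from h import *
a,_=bot.capture("top");b,_=bot.capture("scene")
for n in("top","scene"):
    for d in bot.spot_in("tube_a",n)[:9]: print(n,round(d["conf"],2),c2w(n,d["at"]).round(3))
save("fin.png",np.hstack([cv2.resize(a[100:310,180:490],(390,264)),cv2.resize(b[160:370,100:410],(390,264))]))
E
```

```text
[array([543.7, 151.7]), array([208.5, 144.1]), np.float64(6.3)]
108 [array([ 64.7, -75.9]), array([11.1, 82.2]), np.float64(89.7)] z [-0.0016 -0.0002  0.0022]
232 [array([ 43.7, -42.4]), array([98.6, 17.8]), np.float64(0.6)] z [0.0179 0.0209 0.0233]
230 [array([42.8, 49.1]), array([17.6, 97. ]), np.float64(89.7)] z [0.0176 0.0206 0.0227]
171 [array([-58. ,  48.9]), array([73.7, 17. ]), np.float64(0.2)] z [0.0181 0.0206 0.0225]
90 [array([-106.1,   26.6]), array([98.2,  6.8]), np.float64(89.6)] z [-0.0013  0.0001  0.0015]
[ 0.59354394 -0.04904844  0.19649297] 5.5315799975333135
top 0.71 [ 0.305 -0.359  0.014]
top 0.64 [0.482 0.196 0.022]
top 0.56 [0.582 0.205 0.018]
top 0.5 [0.59  0.118 0.022]
top 0.46 [0.302 0.423 0.052]
scene 0.67 [ 0.43  -0.089  0.013]
scene 0.63 [ 0.318 -0.222  0.012]
scene 0.62 [0.587 0.201 0.025]
scene 0.56 [ 0.303 -0.366  0.015]
scene 0.55 [0.599 0.113 0.022]
```

View pics/fin.png

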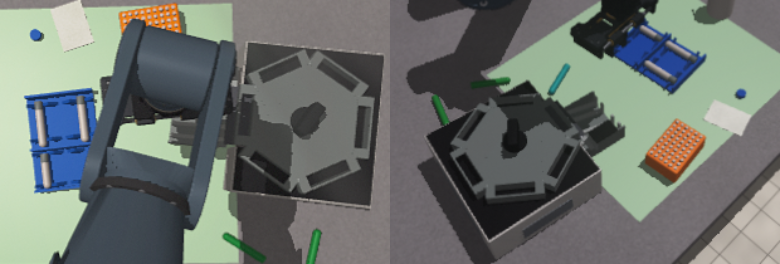

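The picture shows all six pockets and the cradle empty. Three tubes lie in the rack: two long at heights of about 21 mm and one short. The paddle is released, so I'm handing in.

```bash
python3 -c "
from rig import bot
print(bot.hand_in())"
```

```text
the job is handed in; nothing more can be done
None
```

I handed the job in with all three tubes found in the carousel lying in the rack, two long and one short; the wheel and cradle looked empty and the paddle was released, but the hand-in returned no verdict and I never read the flap angle directly.

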